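Change over the touch-up bottles in the bottle shaker and wind its timer

TASK

The bottles now in the shaker are mixed: raise the hold-down bar fully with its lever, stand those in the metal tray, and stand every bottle waiting on the bench upright in a ring of its own, right down on the carriage. Then lower the bar fully over their caps and, only after that, wind the timer clockwise all the way to its stop, leaving all the bottles standing and released. Leave the other things on the bench where they are.

Things in the scene. Friction and masses are not known exactly. Their poses are not given: they have to be found in the camera images.
- shaker: bottle shaker, fixed, switched off: grey housing 170 (x) x 395 (y) mm, top 75 mm above the bench. On it: four steel rings in a row along y (row at x = -35 mm) on a carriage plate, a pivoted hold-down bar, and at the right (-y) a console 94 mm wide, 115 mm high, with the timer. Bar cheeks, 186 mm high, at x = 45 mm, y = 156 and -86 mm. Origin on the bench; x to the back, y left.
- ring1 (a point): ring 1 of the row, counted from the left (+y): centre of the ring on the carriage floor on which the bottle stands, 96 mm above the bench, at x = -35, y = 119 mm of the shaker. The ring is 14 mm high, 39 mm bore (7 mm wider than a bottle), 45 mm outside; rings are 56 mm apart.
- ring2 (a point): ring 2 of the row, counted from the left (+y): centre of the ring on the carriage floor on which the bottle stands, 96 mm above the bench, at x = -35, y = 63 mm of the shaker. The ring is 14 mm high, 39 mm bore (7 mm wider than a bottle), 45 mm outside; rings are 56 mm apart.
- ring3 (a point): ring 3 of the row, counted from the left (+y): centre of the ring on the carriage floor on which the bottle stands, 96 mm above the bench, at x = -35, y = 7 mm of the shaker. The ring is 14 mm high, 39 mm bore (7 mm wider than a bottle), 45 mm outside; rings are 56 mm apart.
- ring4 (a point): ring 4 of the row, counted from the left (+y): centre of the ring on the carriage floor on which the bottle stands, 96 mm above the bench, at x = -35, y = -49 mm of the shaker. The ring is 14 mm high, 39 mm bore (7 mm wider than a bottle), 45 mm outside; rings are 56 mm apart.
- hold_down (a joint): hold-down bar, rad: 0 = fully down, its rubber face 0.5 mm above the caps of seated bottles; 1.57 = fully up, 80 mm behind the ring row, top 266 mm above the bench. It spans the whole row, 80 mm from its pivot, the axis through lever_pivot along the shaker's y. It is worked by its lever; the stiff pivot (about 0.2 N m to turn) keeps it where it is left.
- lever_grip (a point): middle of the black round grip (16 mm across, 36 mm long) that sticks out to the left (+y) from the end of the bar's small lever, beyond the left end of the row. It circles at 60 mm about lever_pivot in the shaker's x-z plane: bar down, it is 46 mm in front of (-x) and 39 mm above the pivot; bar up, 39 mm behind (+x) and 46 mm above. Push it back to raise the bar, pull it forward to lower it.
- lever_pivot (a point): point on the hold-down's pivot axis level with the middle of the lever's grip, at x = 45, y = 209 mm of the shaker, 174.5 mm above the bench (fixed).
- timer (a joint): clockwork timer's winding key, rad, 0 = run down, 5.24 = wound up against its stop (300 degrees); it is wound clockwise seen from above, against a light spring (with its friction at most 0.1 N m), and keeps its place when let go, so it can be wound in several turns.
- timer_grip (a point): point on the key's upright axis at the height to grip, 148 mm above the bench, at x = -20, y = -145 mm of the shaker, 4 mm below the wing's top. The key: a round black skirt 50 mm across, 10 mm high, and on it an upright wing 46 mm long, 12 mm thick, 26 mm high. Its x axis lies along the wing; at timer = 0 the wing lies along the shaker's x axis, white pointer to the front (-x).
- tray: low open sheet-metal tray, 160 (x) x 110 (y) mm outside, 18 mm high, walls and floor 4 mm thick, fixed to the bench. Origin at the centre of its underside.
- mixed1: touch-up paint bottle: round glass body 32 mm across and 42 mm high with a paper label, foot bevelled 2 mm, on it a round black cap 23 mm across from z = 46 to 68 mm; 68 mm high in all, 60 to 120 g. Origin at the centre of its underside, z up through the cap. At the start it stands in one of the shaker's rings under the lowered bar, already mixed. None if absent.
- mixed2: touch-up paint bottle: round glass body 32 mm across and 42 mm high with a paper label, foot bevelled 2 mm, on it a round black cap 23 mm across from z = 46 to 68 mm; 68 mm high in all, 60 to 120 g. Origin at the centre of its underside, z up through the cap. At the start it stands in one of the shaker's rings under the lowered bar, already mixed. None if absent.
- waiting1: touch-up paint bottle: round glass body 32 mm across and 42 mm high with a paper label, foot bevelled 2 mm, on it a round black cap 23 mm across from z = 46 to 68 mm; 68 mm high in all, 60 to 120 g. Origin at the centre of its underside, z up through the cap. At the start it stands on the bench, still to be mixed. None if absent.
- waiting2: touch-up paint bottle: round glass body 32 mm across and 42 mm high with a paper label, foot bevelled 2 mm, on it a round black cap 23 mm across from z = 46 to 68 mm; 68 mm high in all, 60 to 120 g. Origin at the centre of its underside, z up through the cap. At the start it stands on the bench, still to be mixed. None if absent.
- waiting3: touch-up paint bottle: round glass body 32 mm across and 42 mm high with a paper label, foot bevelled 2 mm, on it a round black cap 23 mm across from z = 46 to 68 mm; 68 mm high in all, 60 to 120 g. Origin at the centre of its underside, z up through the cap. At the start it stands on the bench, still to be mixed. None if absent.
- waiting4: touch-up paint bottle: round glass body 32 mm across and 42 mm high with a paper label, foot bevelled 2 mm, on it a round black cap 23 mm across from z = 46 to 68 mm; 68 mm high in all, 60 to 120 g. Origin at the centre of its underside, z up through the cap. At the start it stands on the bench, still to be mixed. None if absent.
- tape_roll: bystander: roll of masking tape lying flat, 96 mm across, 30 mm high. Origin at the centre of its underside.
- spray_can: bystander: white and grey spray can, 52 mm across, 170 mm high. Origin at the centre of its underside.
- screwdriver: bystander: screwdriver with orange handle, 200 mm long, lying along its x axis, 26 mm high. Origin under its middle.
- wrench: bystander: wrench 180 mm long, lying along its x axis, 20 mm high. Origin under its middle.
- sanding_block: bystander: cork sanding block 36 x 66 x 26 mm. Origin at the centre of its underside.
- carton: bystander: small cardboard carton 75 x 50 x 40 mm. Origin at the centre of its underside.

How it is judged:
By the outcome, as a careful person would: the job done as asked, in the order asked, and still so for the second after the job is handed in, with the robot touching nothing.
Of mixed1, mixed2 only 1 to 2 are there at a start; the rules pass over those that are not, and their reading is None.
Of waiting1, waiting2, waiting3, waiting4 only 2 to 4 are there at a start; the rules pass over those that are not, and their reading is None.
At some moment in a run one of waiting1, waiting2, waiting3, waiting4 may be knocked a few centimetres aside while the robot is not near it.
It also fails if it takes over 210 s, if anything falls off the work surface, if the arm or the gripper's body presses on something with over 40 N, if the wrist force passes 120 N, or if a joint passes its speed limit or range.

ROBOT

A 7-joint arm with a two-finger parallel gripper is mounted at the origin on the work surface. World frame = base frame: x ahead of the robot, y to its left, z up, the work surface at z = 0. Lengths are in m, angles in rad, forces in N, time in s.
With the tool pointing down it reaches from about 0.4 to 0.85 m from the base axis. Payload 10.4 kg.
Tool frame: the origin (TCP) lies midway between the tips of the shut fingers; the grasp point (between the pads) lies 19 mm behind it; z points along the fingers, y is the direction in which the jaws open and shut (so a half turn about z gives the same grasp; the last joint's range is limited). The gripper opens to 87 mm and grips with 3 to 60 N. Pads are 19 mm wide; open, the fingers measure 117 mm over their backs; the gripper's body (75 mm by 190 mm) begins 51 mm behind the grasp point.
Start: joints at [1.175, 0.332, -0.065, 1.46, 0.022, 1.35, -0.088], TCP at [0.228, -0.582, 0.223] pointing down, gripper open.
Joint ranges: [-2.6, 2.6], [-0.5, 2.12], [-1.47, 1.34], [0.16, 2.42], [-1.27, 4.41], [0.06, 2.06], [-2.6, 2.6]. Speed limits (rad/s): [2.22, 2.22, 2.79, 2.79, 3.14, 3.14, 3.14].

INTERFACE

Orientations are given as a unit quaternion [x, y, z, w].
In Python, from bench import r gives the robot as it stands.
- The arm moves only by the tool step_arm, never from a script. Its argument "increments" is a list of rows, each a list of 2 entries, a list of its own where there are three numbers: the shift along the tool's x, y, z in m, then the turn, a rotation vector about the tool's x, y, z in rad. A call has 1 to 5 rows; each row is the pose to reach, as a shift and turn from the pose measured when the call began, along the tool's axes at that moment; what a row does not reach only later rows make up. A row lasts 1/10 s, in which the tool goes at most 50 mm and 8.59 degrees, less where a joint would pass 70% of its speed; a pose out of reach is approached as far as the arm can. A call with a gripper value outside its range is refused whole. "hand" is the closure, from -1 (fully open) to 1 (shut), so that 0 is half open, set as the call begins (left out, the last holds). The fingers move at their own pace and stop on an object; "grip_force" is the grip in N (left out, the last holds). Time passes only in rows, so rows that repeat a pose let the fingers close. It gives the time, the measured TCP pose, the force and the opening at its end, in the units of the state.
- r.read_state(): the state, without advancing time (a new reading comes with each control period).
- r.camera(name): name is "scene" or "top" or "wrist"; returns a dict with "pixels" (400x640x3 uint8, blue, green, red), "camera_matrix" (3x3 intrinsics, pixels), "extrinsics" (4x4, takes a point from camera to world coordinates). Camera axes: x right, y up, looking along -z (the intrinsics and any distortion apply to the point x, -y, -z); pixel columns grow to the right and rows downward; lengths in m; the calibration is good to about 2 mm. A picture is of the moment at which its call begins. There is no depth.
- r.close_job(): hands the job in, once; it reports no verdict.
The state is a dict: "time": time; "joint_positions": joint angles; "joint_vel": joint speeds; "joint_torque": joint torques, N m; "ee_pos": TCP position; "eef_rot": TCP orientation; "ft_force": force on the tool from outside, world axes, zero at the start; "torque": the same for the moment, N m; "width": finger opening in m.
Only numpy, scipy, OpenCV 4.12 (cv2) and the standard library are available. Lean on these libraries where they do the work, as an engineer would, in place of code of your own. Each camera call takes 0.05 s, during which the arm holds its last target.

## Working session

There is one attempt and no reset: what is moved stays moved. The work goes in short steps, Python scripts to look and compute and a tool call to move; the robot and the scene stay as the last step left them, time stands still between calls to the robot, and variables do not carry over. Pictures are saved under pics/ and viewed, and the job is handed in when it is done.

Besides the shell and the picture viewer there is one more tool, called after "Emit:" by a JSON object that holds its "name" and its "arguments". step_arm: Moves the arm, as the interface text tells. Its arguments: {"type":"object","properties":{"increments":{"type":"array"},"hand":{"type":"number"},"grip_force":{"type":"number"}},"required":["increments"]}

```bash
ls; mkdir -p pics
python3 - <<'E'
from bench import r
import cv2,numpy as np
s=r.read_state()
for k,v in s.items(): print(k,np.round(v,4))
for n in ["scene","top","wrist"]:
    c=r.camera(n); cv2.imwrite(f"pics/{n}0.png",np.array(c["pixels"]))
    print(n,np.round(c["camera_matrix"],2).tolist(),np.round(c["extrinsics"],4).tolist(),[k for k in c])
E
```

```text
pics
time 0.0
joint_positions [ 1.1754  0.3329 -0.0647  1.4609  0.0216  1.3499 -0.0885]
joint_vel [ 0.0012  0.0016 -0.0005  0.      0.0006 -0.0008  0.0012]
joint_torque [-2.00000e-04 -6.23247e+01  2.49000e-02 -3.89893e+01 -6.12000e-02
  3.98000e-02  2.00000e-04]
ee_pos [ 0.2275 -0.5817  0.2217]
eef_rot [ 9.827e-01  1.853e-01 -2.000e-04 -7.000e-04]
ft_force [0.2977 0.2982 0.2776]
torque [0.0039 0.0248 0.0358]
width 0.0867
scene [[479.5, 0.0, 311.23], [0.0, 479.5, 199.27], [0.0, 0.0, 1.0]] [[0.8012, -0.3428, 0.4905, 1.2144], [0.5981, 0.4305, -0.676, -0.975], [0.0206, 0.8349, 0.55, 0.9515], [0.0, 0.0, 0.0, 1.0]] ['pixels', 'camera_matrix', 'extrinsics']
top [[518.7, 0.0, 315.96], [0.0, 518.7, 201.97], [0.0, 0.0, 1.0]] [[0.004, 0.9834, -0.1814, 0.1857], [-0.9998, 0.0007, -0.0183, -0.017], [-0.0178, 0.1814, 0.9832, 1.918], [0.0, 0.0, 0.0, 1.0]] ['pixels', 'camera_matrix', 'extrinsics']
wrist [[349.75, 0.0, 318.76], [0.0, 349.75, 203.7], [0.0, 0.0, 1.0]] [[0.3642, 0.8995, 0.2412, 0.2914], [-0.9313, 0.3524, 0.0921, -0.5561], [-0.0021, -0.2581, 0.9661, 0.3835], [0.0, 0.0, 0.0, 1.0]] ['pixels', 'camera_matrix', 'extrinsics']
```

View pics/scene0.png

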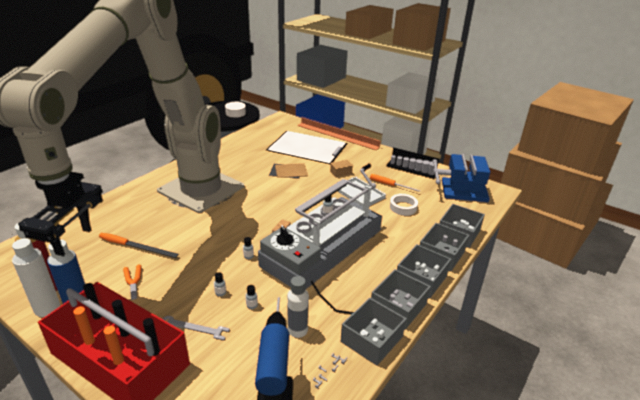

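View pics/top0.png

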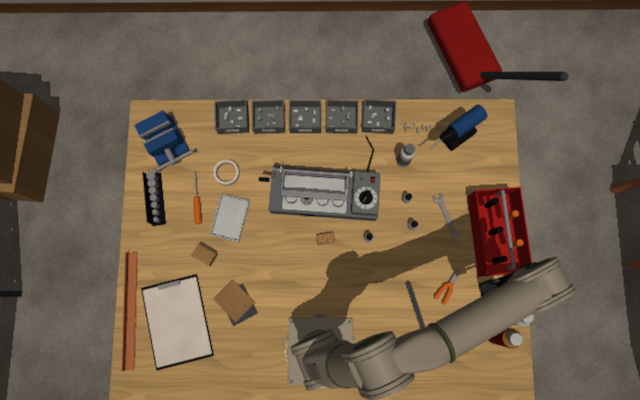

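View pics/wrist0.png

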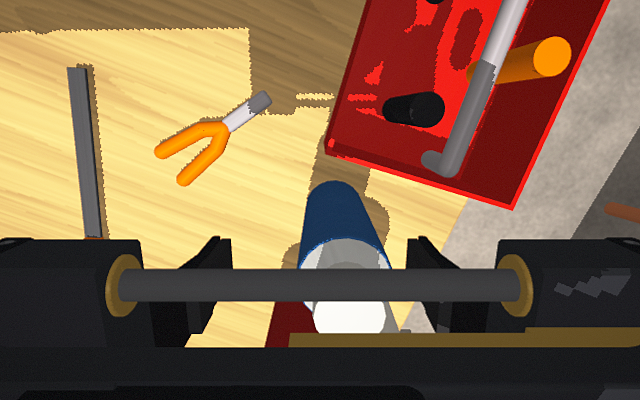

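The top view shows the shaker at about (325,192), the tray at (230,217) and three waiting bottles at about (407,197), (369,237) and (413,224). I'll enlarge crops to measure them.

```bash
cat > h.py <<'E'
from bench import r
import cv2,numpy as np
from scipy.spatial.transform import Rotation as R
def cam(n):
    c=r.camera(n); return np.array(c["pixels"]),np.array(c["camera_matrix"]),np.array(c["extrinsics"])
def back(K,E,u,v,z):
    d=np.linalg.inv(K)@np.array([u,v,1.]); d=E[:3,:3]@np.array([d[0],-d[1],-d[2]])
    o=E[:3,3]; return o+d*(z-o[2])/d[2]
def proj(K,E,P):
    P=np.atleast_2d(P); c=(P-E[:3,3])@E[:3,:3]; p=np.c_[c[:,0],-c[:,1],-c[:,2]]@K.T
    return p[:,:2]/p[:,2:]
def crop(im,u0,v0,w,h,f,fn,grid=10):
    a=cv2.resize(im[v0:v0+h,u0:u0+w],None,fx=f,fy=f,interpolation=cv2.INTER_CUBIC)
    for u in range((u0//grid+1)*grid,u0+w,grid):
        cv2.line(a,((u-u0)*f,0),((u-u0)*f,6),(0,0,255),1)
        if u%(2*grid)==0: cv2.putText(a,str(u),((u-u0)*f-10,18),0,.4,(0,0,255),1)
    for v in range((v0//grid+1)*grid,v0+h,grid):
        cv2.line(a,(0,(v-v0)*f),(6,(v-v0)*f),(0,0,255),1); cv2.putText(a,str(v),(8,(v-v0)*f+4),0,.4,(0,0,255),1)
    cv2.imwrite(fn,a)
E
python3 - <<'E'
from h import *
im,K,E=cam("top")
crop(im,255,145,135,85,5,"pics/t_sh.png")
crop(im,190,150,100,110,5,"pics/t_tr.png")
crop(im,340,180,90,75,7,"pics/t_b.png")
im,K,E=cam("scene")
crop(im,200,170,200,140,4,"pics/s_sh.png")
E
```

```text
(no output)
```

View pics/t_sh.png

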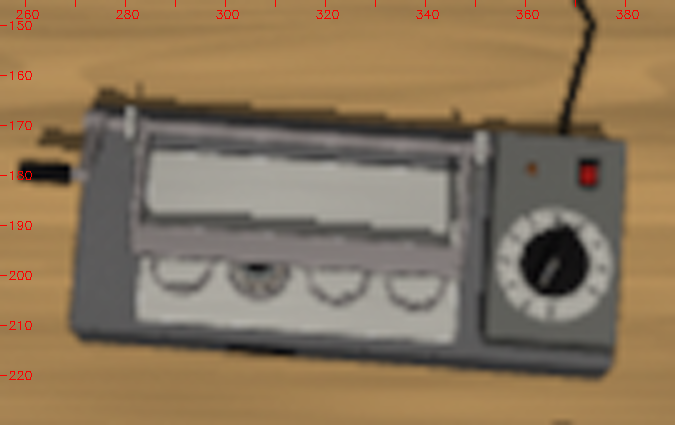

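View pics/t_tr.png

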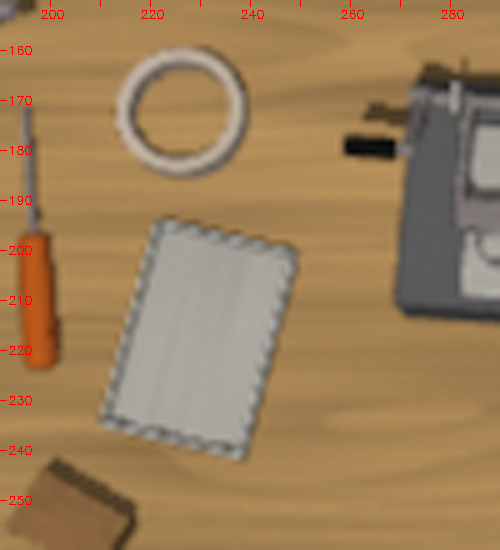

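View pics/t_b.png

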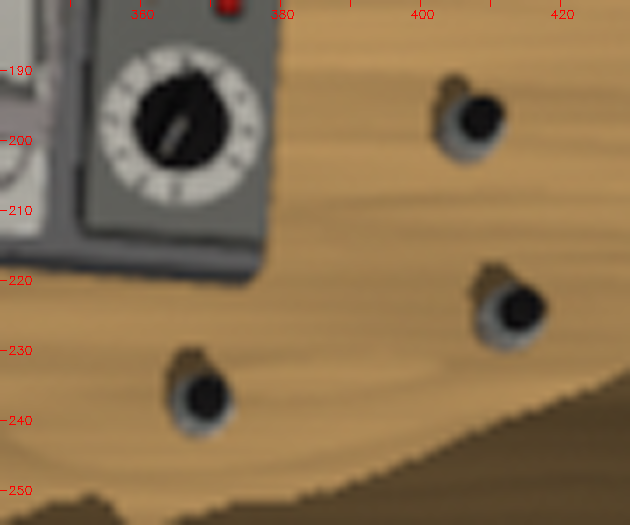

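View pics/s_sh.png

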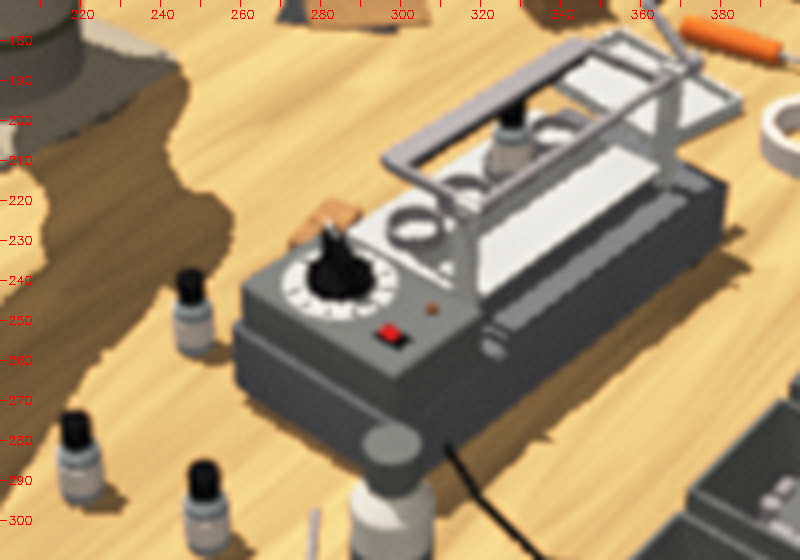

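One mixed bottle is present, in ring 2, with rings 1, 3 and 4 empty. Three bottles are waiting, near top pixels (408.5,197), (414.5,224) and (369.5,237). I'll fit the poses.

Run:
```python
from h import *
from scipy.optimize import least_squares
_,Kt,Et=cam("top"); _,Ks,Es=cam("scene")
# shaker-frame points
T=[((-20,-145,116),(366.2,197.5)),((-1,227,213.5),(258.5,178.6)),((-1,191,213.5),(269,180)),
((-85,197.5,75),(270,213)),
((-35,119,110),(291.3,199)) if 0 else ((-20,-145,116),(366.2,197.5))]
S=[((-20,-145,116),(285,239)),((-35,-49,110),(303.5,226)),((-35,63,164),(327.8,195))]
def sh(p,P): 
    c,s=np.cos(p[2]),np.sin(p[2]); return np.array([p[0]+(c*P[0]-s*P[1])/1e3,p[1]+(s*P[0]+c*P[1])/1e3,P[2]/1e3])
def f(p): return np.concatenate([ (proj(Kt,Et,sh(p,P))[0]-q) for P,q in T]+[(proj(Ks,Es,sh(p,P))[0]-q) for P,q in S])
o=least_squares(f,[.65,0,0],loss='soft_l1'); p=o.x; print("shaker",p.round(4)); print(f(p).reshape(-1,2).round(1).tolist())
for n,P in dict(r1=(-35,119,96),r2=(-35,63,96),r3=(-35,7,96),r4=(-35,-49,96),piv=(45,209,174.5),grip0=(-1,209,213.5),timer=(-20,-145,148)).items(): print(n,sh(p,P).round(4))
# bottles: cap top centre z .068, scene cap tops
for q in [(408.5,197),(414.3,224),(369.5,236.7)]: 
    w=back(Kt,Et,*q,.068); b=w.copy(); b[2]=0; print("bottle",w.round(4),proj(Ks,Es,w)[0].round(1),proj(Kt,Et,b)[0].round(1))
# tray corners
tc=np.array([back(Kt,Et,u,v,.018) for u,v in [(221,193.5),(249,200.5),(239,241),(210.5,234)]])
print(tc.round(4), tc.mean(0).round(4), np.linalg.norm(tc-np.roll(tc,1,0),axis=1).round(3))
for q in [(226,172),(404.5,150)]: print(back(Kt,Et,*q,.03).round(3))
```

```text
shaker [ 0.5646 -0.0176 -0.0633]
[[0.0, -0.3], [0.0, 0.6], [0.1, -0.1], [-0.5, -2.0], [0.0, -0.3], [-0.3, 1.1], [-0.3, -1.4], [-0.2, -1.0]]
r1 [0.5372 0.1033 0.096 ]
r2 [0.5337 0.0475 0.096 ]
r3 [ 0.5302 -0.0084  0.096 ]
r4 [ 0.5266 -0.0643  0.096 ]
piv [0.6228 0.1881 0.1745]
grip0 [0.5769 0.191  0.2135]
timer [ 0.5355 -0.1611  0.148 ]
bottle [ 0.5455 -0.3178  0.068 ] [249.8 285.2] [405.6 200.5]
bottle [ 0.4468 -0.3358  0.068 ] [218.3 273.1] [411.2 226.6]
bottle [ 0.4008 -0.1747  0.068 ] [246.8 237.7] [368.  238.8]
[[0.5682 0.3745 0.018 ]
 [0.5416 0.2685 0.018 ]
 [0.3897 0.3013 0.018 ]
 [0.4155 0.4077 0.018 ]] [0.4787 0.338  0.018 ] [0.156 0.109 0.155 0.11 ]
[0.648 0.356 0.03 ]
[ 0.733 -0.314  0.03 ]
```

```bash
cat >> h.py <<'E'
def plan(pos,yaw=None,pr=True):
    """increment to world pos (TCP) and tool-x yaw (deg), tool down"""
    s=r.read_state(); Rc=R.from_quat(s["eef_rot"]); p=np.array(s["ee_pos"])
    x=Rc.as_matrix()[:,0]; y0=np.degrees(np.arctan2(x[1],x[0]))
    if yaw is None: yaw=y0
    a=np.radians(yaw); Rt=R.from_matrix(np.array([[np.cos(a),np.sin(a),0],[np.sin(a),-np.cos(a),0],[0,0,-1]]))
    d=Rc.inv().apply(np.array(pos)-p); w=(Rc.inv()*Rt).as_rotvec()
    print("t",round(s["time"],2),"pos",p.round(4),"yaw",round(y0,1),"w",round(s["width"],4),"-> shift",d.round(4).tolist(),"rot",w.round(3).tolist(), "F",np.round(s["ft_force"],1))
    return d,w
SH=[0.5646,-0.0176,-0.0633]
def sh(P,p=None):
    p=SH if p is None else p
    c,s=np.cos(p[2]),np.sin(p[2]); return np.array([p[0]+(c*P[0]-s*P[1])/1e3,p[1]+(s*P[0]+c*P[1])/1e3,P[2]/1e3])
E
python3 -c "
from h import *
plan([.45,-.25,.36],86.4)"
```

```text
t 0.35 pos [ 0.2276 -0.582   0.2224] yaw 21.4 w 0.087 -> shift [0.328, -0.2283, -0.1375] rot [-0.0, -0.0, -1.135] F [-0.4  0.   0. ]
```

Emit:
{"name": "step_arm", "arguments": {"increments": [[[0,0,-0.05],[0,0,0]],[[0.02,-0.01,-0.1],[0,0,-0.1]],[[0.07,-0.04,-0.1375],[0,0,-0.25]],[[0.11,-0.07,-0.1375],[0,0,-0.4]],[[0.15,-0.1,-0.1375],[0,0,-0.55]]], "hand": 0.25}}

```text
time: 0.85
ee_pos: [0.3212, -0.4503, 0.3606]
eef_rot: [0.894, 0.448, 0.0, 0.001]
ft_force: [0.8, -0.4, -0.0]
width: 0.0551
```

```bash
python3 -c "
from h import *
plan([.52,0.1,.33],86.4);plan(sh((-1,209,300)),86.4)"
```

```text
t 0.85 pos [ 0.3212 -0.4503  0.3606] yaw 53.2 w 0.0551 -> shift [0.5597, -0.1707, 0.0297] rot [0.002, 0.001, -0.58] F [ 0.8 -0.4 -0. ]
t 0.85 pos [ 0.3212 -0.4503  0.3606] yaw 53.2 w 0.0551 -> shift [0.6666, -0.1799, 0.0596] rot [0.002, 0.001, -0.58] F [ 0.8 -0.4 -0. ]
```

Emit:
{"name": "step_arm", "arguments": {"increments": [[[0.05,-0.014,0],[0,0,-0.15]],[[0.1,-0.028,0],[0,0,-0.3]],[[0.15,-0.04,0],[0,0,-0.45]],[[0.2,-0.055,0],[0,0,-0.58]],[[0.25,-0.068,0],[0,0,-0.58]]]}}

```text
time: 1.35
ee_pos: [0.4129, -0.2171, 0.3604]
eef_rot: [0.727, 0.686, -0.0, 0.002]
ft_force: [1.2, -0.5, 1.3]
width: 0.033
```

```bash
python3 -c "
from h import *
plan(sh((-1,209,320)),86.4)"
```

```text
t 1.35 pos [ 0.4129 -0.2171  0.3604] yaw 86.7 w 0.033 -> shift [0.417, 0.14, 0.0396] rot [0.002, 0.003, 0.005] F [ 1.2 -0.5  1.3]
```

Emit:
{"name": "step_arm", "arguments": {"increments": [[[0.047,0.015,0],[0,0,0]],[[0.094,0.03,0],[0,0,0]],[[0.14,0.045,0],[0,0,0]],[[0.19,0.06,0],[0,0,0]],[[0.23,0.07,0],[0,0,0]]]}}

```text
time: 1.85
ee_pos: [0.4964, 0.0111, 0.3603]
eef_rot: [0.727, 0.687, 0.0, 0.002]
ft_force: [0.3, -0.1, 0.2]
width: 0.0331
```

```bash
python3 -c "
from h import *
im,K,E=cam('wrist'); cv2.imwrite('pics/w1.png',im); np.savez('w1.npz',K=K,E=E)
plan(sh((-1,212,320)),86.4)"
```

```text
t 1.9 pos [0.497  0.0185 0.3601] yaw 87.2 w 0.033 -> shift [0.1792, 0.0712, 0.0404] rot [0.003, -0.0, 0.014] F [-3.5  5.7 -1.2]
```

View pics/w1.png

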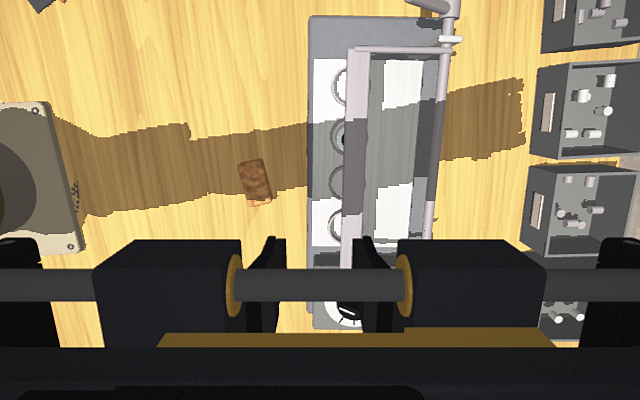

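Run:
```python
from h import *
d=np.load('w1.npz');im=cv2.imread('pics/w1.png')
def mk(P,c=(0,0,255)):
    u,v=proj(d['K'],d['E'],sh(P))[0]; cv2.circle(im,(int(round(u)),int(round(v))),1,c,-1)
for k in range(4):
    for a in np.arange(0,6.28,.2): mk((-35+22.5*np.cos(a),119-56*k+22.5*np.sin(a),110))
for t in np.linspace(-1,1,80):
    mk((-85,197.5*t,75)); mk((85,197.5*t,75),(255,0,0)); mk((85*t,197.5,75),(0,255,0))
for y in (191,227): mk((-1,y,213.5))
crop(im,290,0,180,240,3,'pics/w1c.png')
```

```text
(no output)
```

View pics/w1c.png

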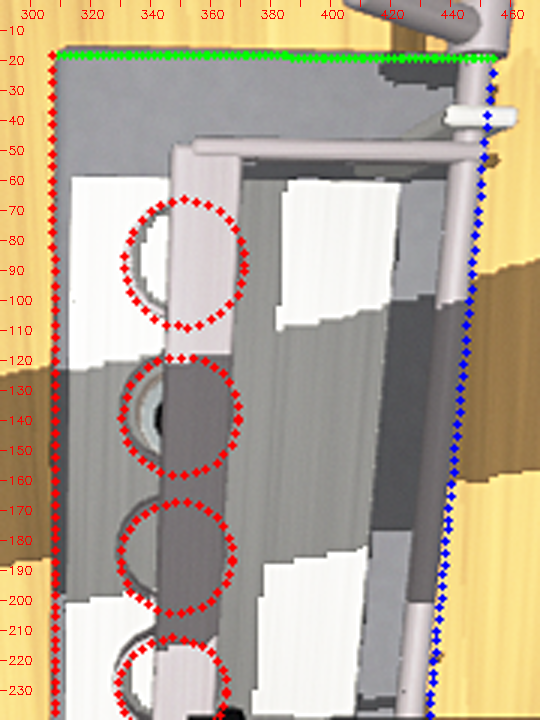

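Emit:
{"name": "step_arm", "arguments": {"increments": [[[0.048,0.018,0],[0,0,0]],[[0.095,0.036,0],[0,0,0]],[[0.14,0.054,0.01],[0,0,0.01]],[[0.179,0.071,0.04],[0,0,0.014]],[[0.179,0.071,0.04],[0,0,0.014]]]}}

```text
time: 2.4
ee_pos: [0.5761, 0.1983, 0.3169]
eef_rot: [0.727, 0.686, -0.0, -0.001]
ft_force: [-0.7, -0.3, -0.7]
width: 0.0323
```

```bash
python3 -c "
from h import *
im,K,E=cam('wrist'); cv2.imwrite('pics/w2.png',im); np.savez('w2.npz',K=K,E=E)
im,K,E=cam('scene'); crop(im,250,100,200,150,4,'pics/s2.png')
plan(sh((-1,212,203)),86.4)"
```

```text
t 2.5 pos [0.5763 0.1953 0.3187] yaw 86.6 w 0.0326 -> shift [-0.0013, 0.0008, 0.1157] rot [0.0, -0.0, 0.003] F [ 0.7 -0.3 -0.6]
```

View pics/w2.png

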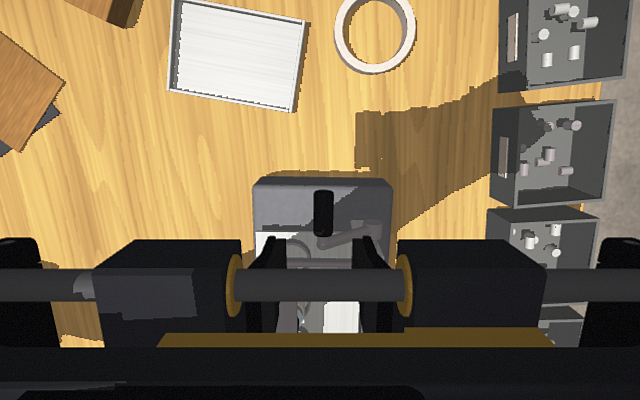

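View pics/s2.png

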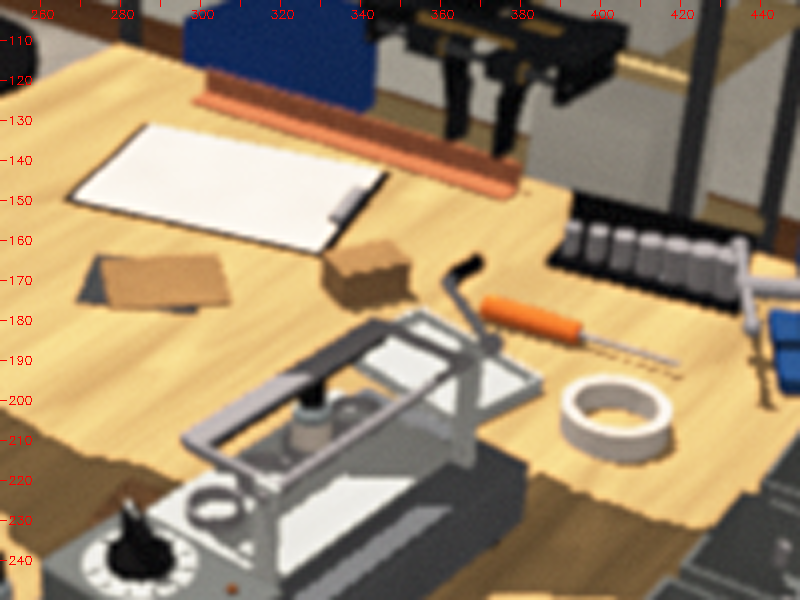

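Run:
```python
from h import *
d=np.load('w2.npz')
for q in [(323,191),(323,236)]: print(back(d['K'],d['E'],*q,.2175))
print(sh((-1,227,213)),sh((-1,191,213)))
# housing front-left/back-left corners z .075, tray corners z=.018
for q in [(253,181),(391,181)]: print(back(d['K'],d['E'],*q,.075))
print(sh((-85,197.5,75)),sh((85,197.5,75)))
for q in [(176,-1),(306,18),(293,111),(168,90)]: print('tray',back(d['K'],d['E'],*q,.018))
im=cv2.imread('pics/w2.png')
crop(im,240,160,170,110,4,'pics/w2c.png'); crop(im,150,0,180,120,4,'pics/w2t.png')
```

```text
[0.57794596 0.20940504 0.2175    ]
[0.57595566 0.17293258 0.2175    ]
[0.57796151 0.20900863 0.213     ] [0.57568423 0.17308073 0.213     ]
[0.49642481 0.1936894  0.075     ]
[0.65815207 0.18436694 0.075     ]
[0.49226364 0.18488136 0.075     ] [0.66192317 0.17412754 0.075     ]
tray [0.41732323 0.40566086 0.018     ]
tray [0.56902399 0.37654789 0.018     ]
tray [0.54531297 0.27038579 0.018     ]
tray [0.39070916 0.30481268 0.018     ]
```

View pics/w2c.png

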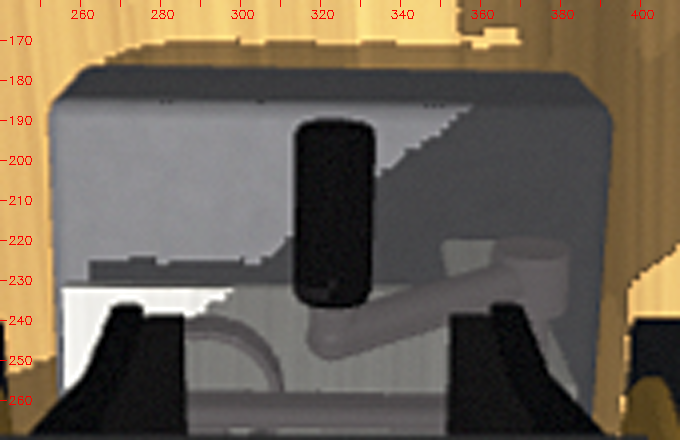

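View pics/w2t.png

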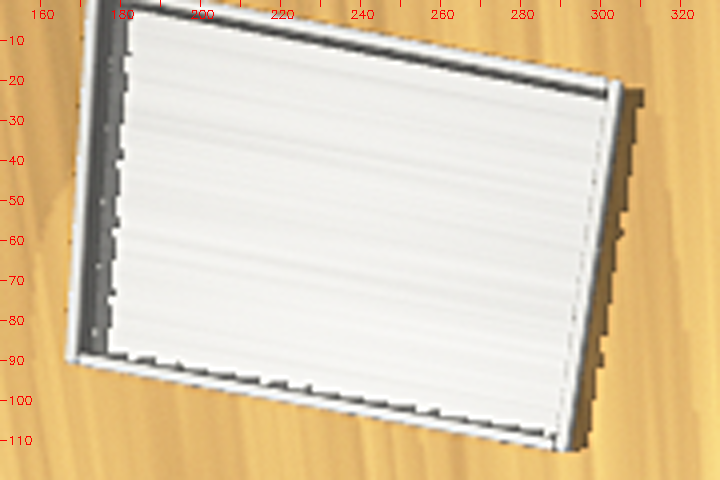

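Emit:
{"name": "step_arm", "arguments": {"increments": [[[-0.001,0.001,0.04],[0,0,0]],[[-0.001,0.001,0.08],[0,0,0]],[[-0.001,0.001,0.114],[0,0,0]],[[-0.001,0.001,0.114],[0,0,0]]], "hand": 0.4}}

```text
time: 2.9
ee_pos: [0.5758, 0.1909, 0.2015]
eef_rot: [0.729, 0.685, -0.003, -0.001]
ft_force: [-0.4, 0.2, -0.4]
width: 0.0262
```

```bash
python3 -c "
from h import *
im,K,E=cam('wrist'); cv2.imwrite('pics/w3.png',im)
Rc=R.from_quat(r.read_state()['eef_rot'])
import math
b=math.atan2(39,-46); p=np.array(r.read_state()['ee_pos']); 
for k in range(0,11):
    a=b-math.radians(92)*k/10
    t=sh((45+60*math.cos(a),212,174.5+60*math.sin(a)-11))
    print(k,Rc.inv().apply(t-p).round(4).tolist())
plan(sh((-1,212,203)),86.4)"
```

```text
0 [0.0021, 0.0002, 0.0023]
1 [0.002, 0.007, -0.0045]
2 [0.002, 0.0148, -0.0102]
3 [0.002, 0.0234, -0.0145]
4 [0.002, 0.0326, -0.0174]
5 [0.002, 0.0421, -0.0188]
6 [0.002, 0.0517, -0.0187]
7 [0.002, 0.0612, -0.017]
8 [0.0019, 0.0703, -0.0138]
9 [0.0019, 0.0787, -0.0092]
10 [0.0019, 0.0863, -0.0034]
t 2.95 pos [0.5769 0.192  0.2046] yaw 86.4 w 0.0263 -> shift [0.0021, -0.0, 0.0016] rot [-0.001, 0.001, 0.001] F [-0.2 -0.6  0.9]
```

View pics/w3.png

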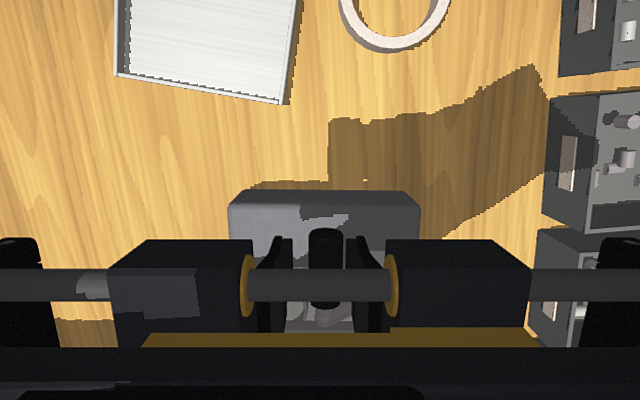

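Emit:
{"name": "step_arm", "arguments": {"increments": [[[0.002,0.003,0.001],[0,0,0]],[[0.002,0.009,-0.004],[0,0,0]],[[0.002,0.017,-0.01],[0,0,0]],[[0.002,0.025,-0.0145],[0,0,0]],[[0.002,0.034,-0.0174],[0,0,0]]], "hand": 0.52, "grip_force": 20}}

```text
time: 3.45
ee_pos: [0.6111, 0.1928, 0.2253]
eef_rot: [0.728, 0.685, -0.0, 0.0]
ft_force: [-4.9, 1.0, 3.9]
width: 0.0206
```

```bash
cat > lev.py <<'E'
from h import *
import math,sys
Rc=R.from_quat(r.read_state()['eef_rot']);b=math.atan2(39,-46); p=np.array(r.read_state()['ee_pos']); 
for k in range(0,11):
    a=b-math.radians(90)*k/10
    t=sh((45+60*math.cos(a),212,174.5+60*math.sin(a)-11))
    print(k,Rc.inv().apply(t-p).round(4).tolist())
plan(sh((-1,212,203)),86.4)
E
python3 lev.py
```

```text
0 [-0.0009, -0.0339, 0.0231]
1 [-0.0009, -0.0273, 0.0164]
2 [-0.0009, -0.0197, 0.0108]
3 [-0.0009, -0.0113, 0.0065]
4 [-0.0009, -0.0023, 0.0036]
5 [-0.001, 0.0069, 0.002]
6 [-0.001, 0.0164, 0.002]
7 [-0.001, 0.0257, 0.0034]
8 [-0.001, 0.0346, 0.0063]
9 [-0.001, 0.043, 0.0106]
10 [-0.001, 0.0507, 0.0161]
t 3.45 pos [0.6111 0.1928 0.2253] yaw 86.5 w 0.0206 -> shift [-0.0009, -0.0341, 0.0224] rot [-0.0, 0.0, 0.002] F [-4.9  1.   3.9]
```

Emit:
{"name": "step_arm", "arguments": {"increments": [[[0,0.012,0.002],[0,0,0]],[[0,0.022,0.003],[0,0,0]],[[0,0.032,0.005],[0,0,0]],[[0,0.042,0.009],[0,0,0]],[[0,0.05,0.014],[0,0,0]]]}}

```text
time: 3.95
ee_pos: [0.662, 0.1895, 0.2111]
eef_rot: [0.729, 0.685, -0.0, 0.0]
ft_force: [-3.2, -0.5, 0.7]
width: 0.0213
```

```bash
python3 lev.py; python3 -c "
from h import *
im,K,E=cam('scene'); crop(im,250,100,200,150,4,'pics/s3.png')"
```

```text
0 [-0.0007, -0.0849, 0.0088]
1 [-0.0007, -0.0783, 0.0021]
2 [-0.0007, -0.0707, -0.0034]
3 [-0.0007, -0.0623, -0.0077]
4 [-0.0008, -0.0533, -0.0107]
5 [-0.0008, -0.0441, -0.0122]
6 [-0.0008, -0.0346, -0.0122]
7 [-0.0008, -0.0253, -0.0108]
8 [-0.0008, -0.0164, -0.0079]
9 [-0.0008, -0.008, -0.0037]
10 [-0.0008, -0.0003, 0.0018]
t 3.95 pos [0.662  0.1895 0.2111] yaw 86.5 w 0.0213 -> shift [-0.0007, -0.0851, 0.0081] rot [0.0, 0.0, 0.001] F [-3.2 -0.5  0.7]
```

View pics/s3.png

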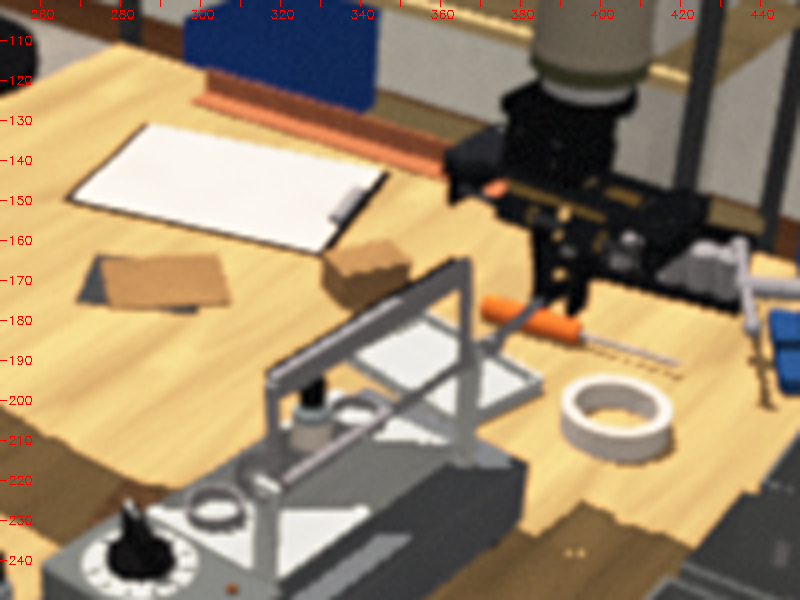

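Emit:
{"name": "step_arm", "arguments": {"increments": [[[0,0.003,0.004],[0,0,0]],[[0,0.006,0.007],[0,0,0]],[[0,0.008,0.009],[0,0,0]],[[0,0.009,0.01],[0,0,0]]]}}

```text
time: 4.4
ee_pos: [0.667, 0.1894, 0.2]
eef_rot: [0.728, 0.686, -0.004, -0.003]
ft_force: [-31.1, -5.2, 20.6]
width: 0.0214
```

```bash
python3 lev.py|tail -2; python3 -c "
from h import *
im,K,E=cam('scene'); 
def L(a):
  a=np.arctan2(39,-46)-a; return sh((45+60*np.cos(a),191,174.5+60*np.sin(a)))
print([proj(K,E,L(a))[0].round(1).tolist() for a in (1.4,1.5,1.57)])
for a in (1.4,1.5,1.57): print(a,[proj(K,E,sh((45-80*np.cos(a),y,174.5+80*np.sin(a))))[0].round(1).tolist() for y in (156,-86)])
crop(im,300,140,100,90,7,'pics/s4.png')"
```

```text
10 [-0.001, -0.0054, -0.0092]
t 4.4 pos [0.667  0.1894 0.2   ] yaw 86.6 w 0.0214 -> shift [-0.0007, -0.0901, -0.0021] rot [-0.01, 0.003, 0.003] F [-31.1  -5.2  20.6]
[[383.5, 173.0], [384.8, 174.5], [385.6, 175.6]]
1.4 [[365.6, 164.5], [313.4, 197.3]]
1.5 [[367.8, 165.1], [315.7, 198.1]]
1.57 [[369.3, 165.6], [317.3, 198.8]]
```

View pics/s4.png

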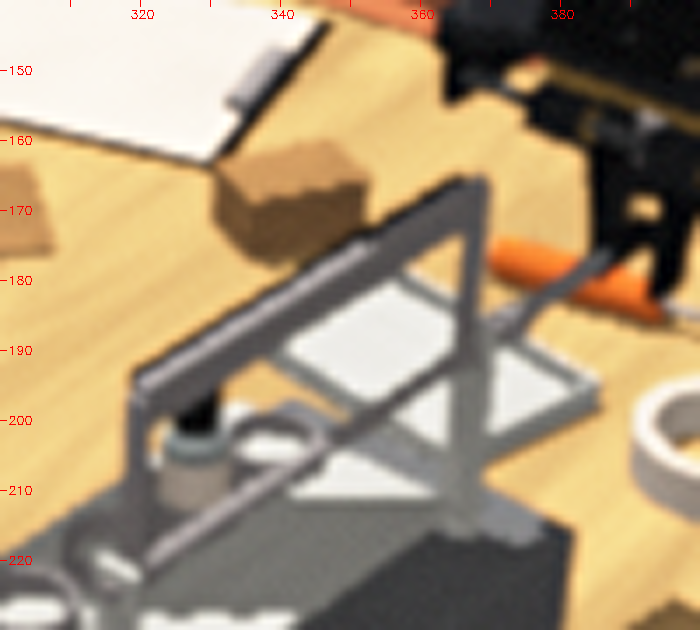

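Force rose to about 37 N with the arms upright, so the bar is at its stop. I'll release the lever and rise.

Emit:
{"name": "step_arm", "arguments": {"increments": [[[0,-0.004,-0.006],[0,0,0]],[[0,-0.005,-0.009],[0,0,0]],[[0,-0.005,-0.03],[0,0,0]],[[0,-0.005,-0.07],[0,0,0]],[[0,-0.005,-0.115],[0,0,0]]], "hand": 0.2}}

```text
time: 4.95
ee_pos: [0.6633, 0.189, 0.3151]
eef_rot: [0.728, 0.686, -0.005, -0.003]
ft_force: [1.3, 0.6, 0.9]
width: 0.0349
```

```bash
python3 -c "
from h import *
plan(sh((-35,63,320)),-3.6)"
```

```text
t 4.95 pos [0.6633 0.189  0.3151] yaw 86.6 w 0.0349 -> shift [-0.1491, -0.1209, -0.003] rot [-0.005, 0.012, 1.573] F [1.3 0.6 0.9]
```

Emit:
{"name": "step_arm", "arguments": {"increments": [[[-0.03,-0.024,-0.01],[0,0,0.15]],[[-0.06,-0.048,-0.02],[0,0,0.3]],[[-0.09,-0.072,-0.03],[0,0,0.45]],[[-0.12,-0.096,-0.03],[0,0,0.6]],[[-0.149,-0.121,-0.03],[0,0,0.74]]]}}

```text
time: 5.45
ee_pos: [0.5336, 0.046, 0.3472]
eef_rot: [0.928, 0.372, -0.005, -0.0]
ft_force: [1.2, -0.4, 0.5]
width: 0.0345
```

```bash
python3 -c "
from h import *
plan(sh((-35,63,320)),-3.6)"
```

```text
t 5.45 pos [0.5336 0.046  0.3472] yaw 43.7 w 0.0345 -> shift [0.0013, -0.0009, 0.0272] rot [0.0, 0.01, 0.826] F [ 1.2 -0.4  0.5]
```

Emit:
{"name": "step_arm", "arguments": {"increments": [[[0.001,0,0.0],[0,0,0.15]],[[0,0,0.0],[0,0.005,0.3]],[[0,0,0.0],[0,0.01,0.45]],[[0,0,0.0],[0,0.01,0.6]],[[0,0,0.0],[0,0.01,0.75]]]}}

```text
time: 5.95
ee_pos: [0.5341, 0.0455, 0.3474]
eef_rot: [1.0, 0.007, 0.001, 0.0]
ft_force: [0.4, 0.4, 0.2]
width: 0.0349
```

Emit:
{"name": "step_arm", "arguments": {"increments": [[[0.0,0,0.0],[0,0,0.09]],[[0,0,0.0],[0,0,0.09]],[[0,0,0.0],[0,0,0.09]]]}}

```text
time: 6.25
ee_pos: [0.5343, 0.0453, 0.3474]
eef_rot: [0.999, -0.037, 0.001, 0.0]
ft_force: [0.0, 0.2, -0.2]
width: 0.0347
```

```bash
python3 -c "
from h import *
plan(sh((-35,63,320)),-3.6)
im,K,E=cam('wrist'); cv2.imwrite('pics/w4.png',im); np.savez('w4.npz',K=K,E=E)
plan(sh((-35,63,320)),-3.6)
"
```

```text
t 6.25 pos [0.5343 0.0453 0.3474] yaw -4.2 w 0.0347 -> shift [-0.0009, -0.0022, 0.0274] rot [0.0, -0.002, -0.011] F [ 0.   0.2 -0.2]
t 6.3 pos [0.5343 0.0454 0.3474] yaw -4.2 w 0.0348 -> shift [-0.0008, -0.0021, 0.0274] rot [0.0, -0.002, -0.011] F [-0.1 -0.4 -0.1]
```

View pics/w4.png

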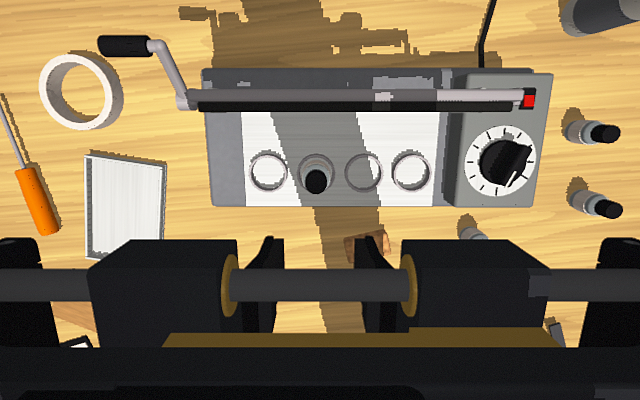

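Run:
```python
from h import *
im=cv2.imread('pics/w4.png'); crop(im,195,130,190,80,4,'pics/w4a.png'); crop(im,380,60,250,190,3,'pics/w4b.png')
```

```text
(no output)
```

View pics/w4a.png

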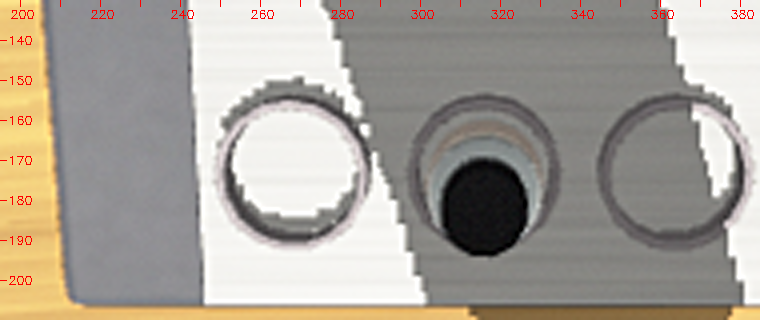

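View pics/w4b.png

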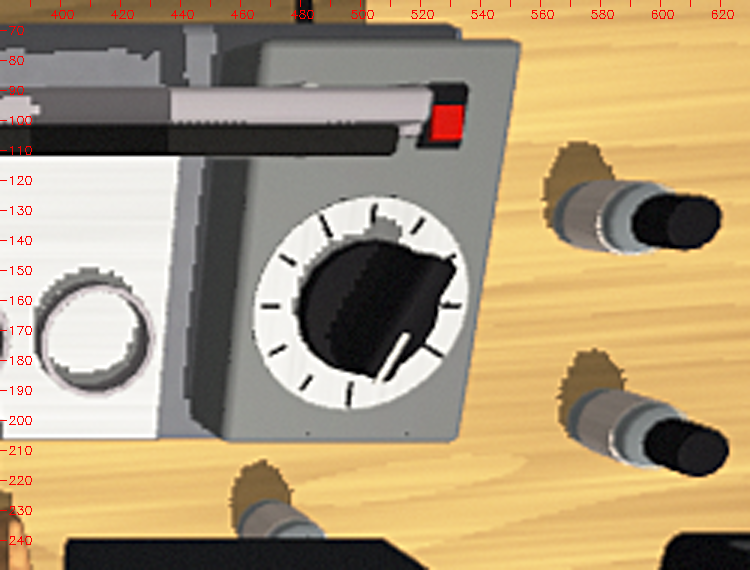

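Run:
```python
from h import *
from scipy.optimize import least_squares
d=np.load('w4.npz');K,E=d['K'],d['E']
T=[((-35,119,110),(268.3,172.5)),((-35,63,110),(316,172.3)),((-35,7,110),(364,172.4)),((-35,-49,110),(411.2,172.2)),((-20,-145,116),(500.2,160.7))]
f=lambda p:np.concatenate([proj(K,E,sh(P,p))[0]-q for P,q in T])
o=least_squares(f,SH); print(o.x.round(4)); print(f(o.x).reshape(-1,2).round(1).tolist())
for P,q in T: print(back(K,E,*q,P[2]/1e3).round(4), sh(P,o.x).round(4))
# mixed bottle cap top centre
print('cap',back(K,E,316,182,.164).round(4))
for q in [(607,133),(613,209.5)]: print('w',back(K,E,*q,.068).round(4))
```

```text
[ 0.5646 -0.016  -0.075 ]
[[-1.3, -0.2], [-0.4, 0.1], [0.1, 0.1], [1.5, 0.4], [0.1, -0.2]]
[0.5382 0.1039 0.11  ] [0.5386 0.1053 0.11  ]
[0.5345 0.049  0.11  ] [0.5344 0.0495 0.11  ]
[ 0.5303 -0.0062  0.11  ] [ 0.5302 -0.0064  0.11  ]
[ 0.5266 -0.0605  0.11  ] [ 0.526  -0.0622  0.11  ]
[ 0.5335 -0.159   0.116 ] [ 0.5338 -0.1591  0.116 ]
cap [0.5338 0.0485 0.164 ]
w [ 0.55  -0.313  0.068]
w [ 0.4498 -0.3343  0.068 ]
```

```bash
sed -i 's/^SH=.*/SH=[0.5646,-0.0165,-0.068]/' h.py; python3 -c "
from h import *
plan([.534,.0485,.134],-3.9)"
```

```text
t 6.3 pos [0.5343 0.0454 0.3474] yaw -4.2 w 0.0348 -> shift [-0.0009, -0.0031, 0.2134] rot [0.0, -0.002, -0.005] F [-0.1 -0.4 -0.1]
```

Emit:
{"name": "step_arm", "arguments": {"increments": [[[-0.001,-0.003,0.045],[0,0,0]],[[-0.001,-0.003,0.09],[0,0,0]],[[-0.001,-0.003,0.13],[0,-0.002,-0.005]],[[-0.001,-0.003,0.16],[0,-0.002,-0.005]],[[-0.001,-0.003,0.18],[0,-0.002,-0.005]]], "hand": 0.0}}

```text
time: 6.8
ee_pos: [0.5329, 0.0481, 0.165]
eef_rot: [0.999, -0.033, -0.001, 0.0]
ft_force: [0.6, -0.1, 0.9]
width: 0.0435
```

```bash
python3 -c "
from h import *
im,K,E=cam('wrist'); cv2.imwrite('pics/w5.png',im)
plan([.534,.0485,.134],-3.9)"
```

```text
t 6.85 pos [0.5318 0.0479 0.1626] yaw -3.8 w 0.0434 -> shift [0.0023, -0.0008, 0.0285] rot [0.001, 0.005, 0.002] F [-1.6 -0.2 -3.8]
```

View pics/w5.png

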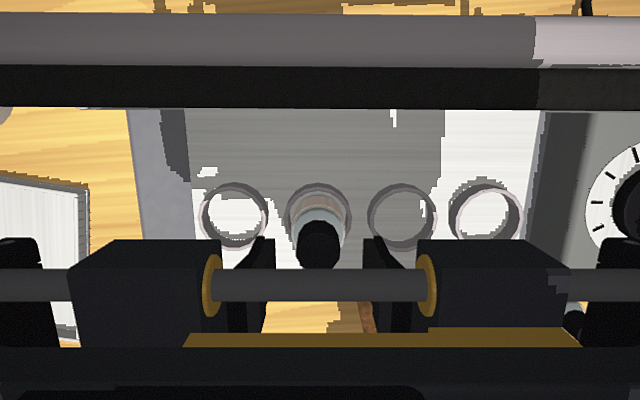

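The cap is centred between the fingers at (319,243). I'll descend and grip it.

Emit:
{"name": "step_arm", "arguments": {"increments": [[[0.002,-0.001,0.015],[0,0.003,0]],[[0.002,-0.001,0.028],[0,0.003,0]],[[0.002,-0.001,0.0285],[0,0.003,0]],[[0.002,-0.001,0.0285],[0,0.003,0]]]}}

```text
time: 7.25
ee_pos: [0.5339, 0.0488, 0.1346]
eef_rot: [0.999, -0.033, -0.001, 0.0]
ft_force: [0.6, -0.3, 0.5]
width: 0.0437
```

Emit:
{"name": "step_arm", "arguments": {"increments": [[[0,0,0],[0,0,0]],[[0,0,0],[0,0,0]],[[0,0,0],[0,0,0]],[[0,0,0],[0,0,0]]], "hand": 1, "grip_force": 15}}

```text
time: 7.65
ee_pos: [0.5344, 0.0488, 0.1354]
eef_rot: [0.999, -0.033, -0.0, 0.0]
ft_force: [0.6, -1.0, 3.6]
width: 0.0306
```

```bash
python3 -c "
from h import *
plan([.534,.0485,.134],-3.9)"
```

```text
t 7.65 pos [0.5344 0.0488 0.1354] yaw -3.8 w 0.0306 -> shift [-0.0004, 0.0003, 0.0014] rot [0.001, 0.001, 0.002] F [ 0.6 -1.   3.6]
```

Width 30.6 mm means the tips have met the shoulder rather than the cap. I'll regrip on the body, with the tips about 22 mm above the foot and clear of the ring.

Emit:
{"name": "step_arm", "arguments": {"increments": [[[0,0,0],[0,0,0]],[[0,0,0],[0,0,0]],[[0,0,0.006],[0,0,0]],[[0,0,0.012],[0,0,0]],[[0,0,0.017],[0,0,0]]], "hand": -0.02}}

```text
time: 8.15
ee_pos: [0.534, 0.0486, 0.1173]
eef_rot: [0.999, -0.033, -0.001, 0.0]
ft_force: [0.4, -0.2, -0.8]
width: 0.0442
```

Emit:
{"name": "step_arm", "arguments": {"increments": [[[0,0,0],[0,0,0]],[[0,0,0],[0,0,0]],[[0,0,0],[0,0,0]],[[0,0,0],[0,0,0]]], "hand": 1}}

```text
time: 8.55
ee_pos: [0.5341, 0.0487, 0.1175]
eef_rot: [0.999, -0.033, -0.001, 0.0]
ft_force: [-0.3, -0.3, -1.0]
width: 0.0315
```

```bash
python3 -c "
from h import *
plan([.534,.0485,.118],-3.9)
im,K,E=cam('wrist'); cv2.imwrite('pics/w6.png',im)"
```

```text
t 8.55 pos [0.5341 0.0487 0.1175] yaw -3.8 w 0.0315 -> shift [-0.0001, 0.0002, -0.0005] rot [0.001, 0.002, 0.002] F [-0.3 -0.3 -1. ]
```

View pics/w6.png

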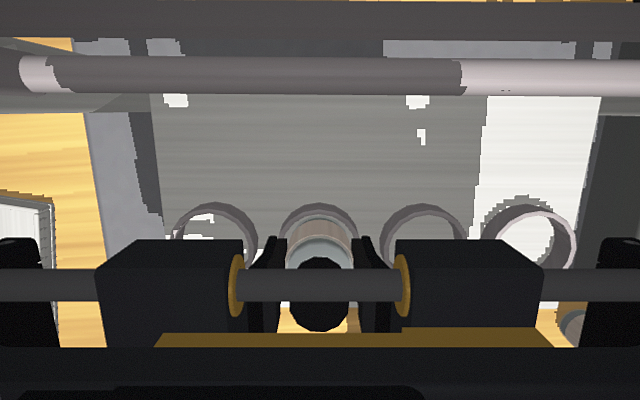

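Emit:
{"name": "step_arm", "arguments": {"increments": [[[0,0,-0.02],[0,0,0]],[[0,0,-0.06],[0,0,0]],[[-0.005,-0.01,-0.1],[0,0,0]],[[-0.015,-0.055,-0.11],[0,0,-0.1]],[[-0.025,-0.1,-0.11],[0,0,-0.2]]]}}

```text
time: 9.1
ee_pos: [0.5169, 0.1509, 0.2301]
eef_rot: [0.998, 0.067, 0.001, 0.0]
ft_force: [0.5, 1.4, -0.8]
width: 0.0317
```

```bash
python3 -c "
from h import *
plan([.4806,.3394,.2],26)"
```

```text
t 9.1 pos [0.5169 0.1509 0.2301] yaw 7.7 w 0.0317 -> shift [-0.0107, -0.1917, 0.03] rot [0.001, -0.003, -0.319] F [ 0.5  1.4 -0.8]
```

Emit:
{"name": "step_arm", "arguments": {"increments": [[[-0.002,-0.048,0],[0,0,-0.1]],[[-0.005,-0.096,0],[0,0,-0.2]],[[-0.008,-0.144,0.0],[0,0,-0.3]],[[-0.0107,-0.19,0.02],[0,0,-0.32]],[[-0.0107,-0.192,0.05],[0,0,-0.32]]]}}

```text
time: 9.6
ee_pos: [0.4776, 0.3474, 0.1813]
eef_rot: [0.973, 0.23, 0.003, -0.002]
ft_force: [0.4, -0.4, -1.3]
width: 0.0316
```

```bash
python3 -c "
from h import *
plan([.4806,.3394,.0265],26)"
```

```text
t 9.6 pos [0.4776 0.3474 0.1813] yaw 26.6 w 0.0316 -> shift [-0.0019, 0.009, 0.1547] rot [-0.003, -0.006, 0.011] F [ 0.4 -0.4 -1.3]
```

Emit:
{"name": "step_arm", "arguments": {"increments": [[[-0.001,0.005,0.04],[0,0,0.01]],[[-0.002,0.008,0.08],[0,0,0.01]],[[-0.002,0.009,0.12],[-0.002,-0.005,0.01]],[[-0.002,0.009,0.145],[-0.002,-0.005,0.01]],[[-0.002,0.009,0.15],[-0.002,-0.005,0.01]]]}}

```text
time: 10.1
ee_pos: [0.479, 0.3379, 0.0281]
eef_rot: [0.974, 0.225, -0.002, 0.0]
ft_force: [0.0, -0.8, -1.6]
width: 0.0314
```

```bash
python3 -c "
from h import *
plan([.4806,.3394,.0255],26)"
```

```text
t 10.1 pos [0.479  0.3379 0.0281] yaw 26.0 w 0.0314 -> shift [0.0021, -0.0006, 0.0026] rot [-0.001, 0.004, 0.001] F [ 0.  -0.8 -1.6]
```

Emit:
{"name": "step_arm", "arguments": {"increments": [[[0,0,0.002],[0,0.003,0]],[[0,0,0.003],[0,0.003,0]],[[0,0,0.0035],[0,0.003,0]]]}}

```text
time: 10.4
ee_pos: [0.4797, 0.3384, 0.026]
eef_rot: [0.974, 0.225, 0.001, -0.0]
ft_force: [-1.5, 0.5, -1.5]
width: 0.0316
```

Emit:
{"name": "step_arm", "arguments": {"increments": [[[0,0,0],[0,0,0]],[[0,0,0],[0,0,0]],[[0,0,-0.01],[0,0,0]],[[0,0,-0.05],[0,0,0]],[[0,0,-0.1],[0,0,0]]], "hand": -0.1}}

```text
time: 10.9
ee_pos: [0.4785, 0.3376, 0.1265]
eef_rot: [0.974, 0.225, -0.001, -0.0]
ft_force: [0.3, 0.4, -0.1]
width: 0.0471
```

```bash
python3 -c "
from h import *
im,K,E=cam('wrist'); cv2.imwrite('pics/w7.png',im)
im,K,E=cam('top'); crop(im,190,150,240,110,3,'pics/t7.png')
plan([.4,-.17,.3],0)"
```

```text
t 11.0 pos [0.482  0.3413 0.1336] yaw 26.1 w 0.0474 -> shift [-0.2963, 0.4229, -0.1709] rot [-0.005, -0.011, 0.455] F [0.2 1.9 0.8]
```

View pics/w7.png

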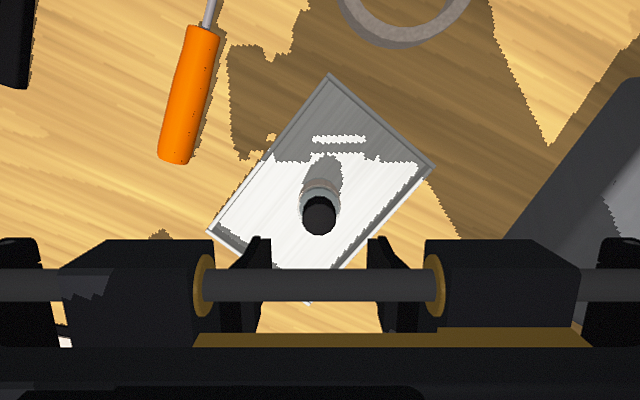

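View pics/t7.png

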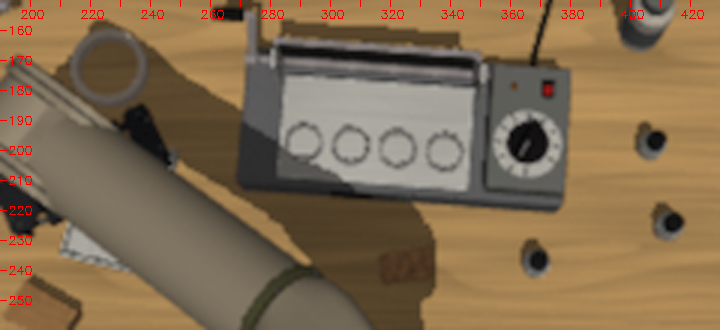

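The mixed bottle stands in the tray and the waiting bottles are unmoved. Next is the nearest waiting bottle, at (0.401,-0.175).

Emit:
{"name": "step_arm", "arguments": {"increments": [[[-0.02,0.005,-0.04],[0,0,0.05]],[[-0.05,0.04,-0.07],[0,0,0.1]],[[-0.08,0.085,-0.09],[0,0,0.2]],[[-0.105,0.13,-0.1],[0,0,0.3]],[[-0.135,0.17,-0.1],[0,0,0.4]]]}}

```text
time: 11.5
ee_pos: [0.4372, 0.1419, 0.2332]
eef_rot: [1.0, 0.026, 0.007, -0.004]
ft_force: [1.4, -0.8, 0.1]
width: 0.0478
```

```bash
python3 -c "
from h import *
plan([.4,-.173,.2],-4)"
```

```text
t 11.5 pos [0.4372 0.1419 0.2332] yaw 2.9 w 0.0478 -> shift [-0.0538, 0.3127, 0.0303] rot [-0.008, -0.014, 0.121] F [ 1.4 -0.8  0.1]
```

Emit:
{"name": "step_arm", "arguments": {"increments": [[[-0.01,0.049,0],[0,0,0.05]],[[-0.02,0.098,0],[-0.004,-0.01,0.1]],[[-0.03,0.147,0],[-0.008,-0.014,0.12]],[[-0.04,0.196,0],[-0.008,-0.014,0.12]],[[-0.045,0.245,0.01],[-0.008,-0.014,0.12]]]}}

```text
time: 12.0
ee_pos: [0.405, -0.1056, 0.2231]
eef_rot: [0.999, -0.034, 0.002, 0.001]
ft_force: [0.1, 0.0, -0.3]
width: 0.0478
```

```bash
python3 -c "
from h import *
plan([.4,-.173,.2],-4)"
```

```text
t 12.0 pos [ 0.405  -0.1056  0.2231] yaw -3.9 w 0.0478 -> shift [-0.0005, 0.0675, 0.0232] rot [0.002, -0.004, 0.002] F [ 0.1  0.  -0.3]
```

Emit:
{"name": "step_arm", "arguments": {"increments": [[[0,0.045,0.005],[0,0,0]],[[0,0.067,0.02],[0,0,0]],[[0,0.0675,0.023],[0,0,0]],[[0,0.0675,0.023],[0,0,0]]]}}

```text
time: 12.4
ee_pos: [0.4004, -0.1725, 0.2003]
eef_rot: [0.999, -0.034, 0.002, 0.001]
ft_force: [0.5, 0.1, 0.1]
width: 0.0473
```

```bash
python3 -c "
from h import *
im,K,E=cam('wrist'); cv2.imwrite('pics/w8.png',im); np.savez('w8.npz',K=K,E=E)
plan([.4,-.173,.2],-4)"
```

```text
t 12.45 pos [ 0.4009 -0.172   0.2008] yaw -3.8 w 0.0479 -> shift [-0.0008, 0.0011, 0.0008] rot [0.002, -0.004, 0.003] F [0.  0.5 0. ]
```

View pics/w8.png

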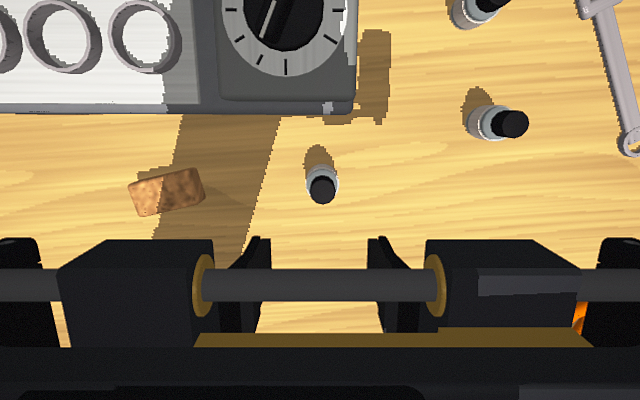

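```bash
python3 -c "
from h import *
d=np.load('w8.npz');K,E=d['K'],d['E']
for q in [(322,190),(513,124)]: print(back(K,E,*q,.068).round(4))
for q in [(322.5,183)]: print(back(K,E,*q,.042).round(4))
b=back(K,E,322,190,.068); plan([b[0],b[1],.0215],-4)
"
```

```text
[ 0.4029 -0.1752  0.068 ]
[ 0.4475 -0.3352  0.068 ]
[ 0.4037 -0.176   0.042 ]
t 12.45 pos [ 0.4009 -0.172   0.2008] yaw -3.8 w 0.0479 -> shift [0.0015, 0.0028, 0.1793] rot [0.002, -0.004, 0.003] F [0.  0.5 0. ]
```

Emit:
{"name": "step_arm", "arguments": {"increments": [[[0.002,0.003,0.045],[0,0,0]],[[0.002,0.003,0.09],[0,0,0]],[[0.002,0.003,0.135],[0.001,-0.003,0]],[[0.002,0.003,0.17],[0.001,-0.003,0]],[[0.002,0.003,0.178],[0.001,-0.003,0]]]}}

```text
time: 12.95
ee_pos: [0.402, -0.1733, 0.0204]
eef_rot: [0.999, -0.032, -0.001, -0.001]
ft_force: [-0.5, 0.4, 0.8]
width: 0.0476
```

Emit:
{"name": "step_arm", "arguments": {"increments": [[[0,0,0],[0,0,0]],[[0,0,0],[0,0,0]],[[0,0,0],[0,0,0]],[[0,0,0],[0,0,0]]], "hand": 1}}

```text
time: 13.35
ee_pos: [0.4034, -0.1737, 0.0222]
eef_rot: [0.999, -0.032, 0.0, -0.0]
ft_force: [0.1, 0.5, 9.6]
width: 0.0316
```

```bash
python3 -c "
from h import *
im,K,E=cam('wrist'); cv2.imwrite('pics/w9.png',im)
print(sh((-35,119,96)));plan([.403,-.175,.0215],-4);plan([.36,0.0,.2],-4)"
```

```text
[0.53776665 0.10460314 0.096     ]
t 13.4 pos [ 0.4035 -0.1737  0.0222] yaw -3.7 w 0.0315 -> shift [-0.0004, 0.0013, 0.0007] rot [-0.0, -0.0, 0.005] F [ 0.2 -0.3  9.3]
t 13.4 pos [ 0.4035 -0.1737  0.0222] yaw -3.7 w 0.0315 -> shift [-0.0546, -0.1706, -0.1777] rot [-0.0, -0.0, 0.005] F [ 0.2 -0.3  9.3]
```

View pics/w9.png

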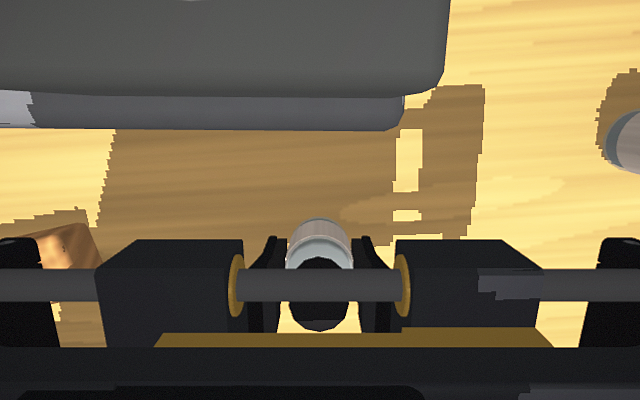

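Emit:
{"name": "step_arm", "arguments": {"increments": [[[0,0,-0.045],[0,0,0]],[[0,0,-0.09],[0,0,0]],[[0,-0.01,-0.135],[0,0,0]],[[0.005,-0.04,-0.17],[0,0,0]],[[0.02,-0.08,-0.19],[0,0,0]]]}}

```text
time: 13.9
ee_pos: [0.4291, -0.096, 0.2164]
eef_rot: [0.999, -0.034, 0.003, 0.001]
ft_force: [1.5, -0.6, -0.7]
width: 0.0314
```

```bash
python3 -c "
from h import *
plan([.538,.1043,.2],-4)"
```

```text
t 13.9 pos [ 0.4291 -0.096   0.2164] yaw -3.9 w 0.0314 -> shift [0.0949, -0.2073, 0.0164] rot [0.002, -0.005, 0.001] F [ 1.5 -0.6 -0.7]
```

Emit:
{"name": "step_arm", "arguments": {"increments": [[[0.02,-0.043,0],[0,0,0]],[[0.04,-0.086,0],[0,0,0]],[[0.06,-0.13,0],[0.001,-0.003,0]],[[0.08,-0.172,0],[0.002,-0.005,0]],[[0.095,-0.207,0.01],[0.002,-0.005,0]]]}}

```text
time: 14.4
ee_pos: [0.5397, 0.1066, 0.2084]
eef_rot: [0.999, -0.034, 0.002, -0.0]
ft_force: [0.8, -0.8, 0.0]
width: 0.0316
```

Emit:
{"name": "step_arm", "arguments": {"increments": [[[0,-0.0,0],[0,0,0]],[[0,-0.0,0.0],[0,0,0]]]}}

```text
time: 14.6
ee_pos: [0.5397, 0.1074, 0.2088]
eef_rot: [0.999, -0.033, 0.002, -0.001]
ft_force: [-0.9, 0.3, -0.4]
width: 0.0318
```

```bash
python3 -c "
from h import *
im,K,E=cam('wrist'); cv2.imwrite('pics/w10.png',im);np.savez('w10.npz',K=K,E=E)
plan([.538,.1043,.2],-4)"
```

```text
t 14.65 pos [0.5397 0.1061 0.2089] yaw -3.9 w 0.0314 -> shift [-0.0016, 0.0019, 0.0089] rot [-0.001, -0.004, 0.002] F [-0.6 -0.2  0.1]
```

View pics/w10.png

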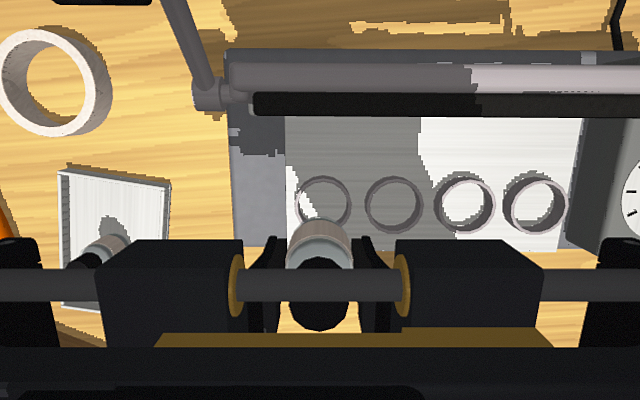

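Run:
```python
from h import *
d=np.load('w10.npz');K,E=d['K'],d['E']
im=cv2.imread('pics/w10.png');crop(im,285,165,190,85,4,'pics/w10c.png')
for q in [(323.5,205),(393,205),(464.5,204.5),(537,205)]: print(back(K,E,*q,.11).round(4))
print([sh((-35,119-56*k,110)).round(4) for k in range(4)])
```

```text
[0.5378 0.1044 0.11  ]
[0.5343 0.0509 0.11  ]
[ 0.5311 -0.004   0.11  ]
[ 0.527  -0.0597  0.11  ]
[array([0.5378, 0.1046, 0.11  ]), array([0.534 , 0.0487, 0.11  ]), array([ 0.5302, -0.0071,  0.11  ]), array([ 0.5264, -0.063 ,  0.11  ])]
```

View pics/w10c.png

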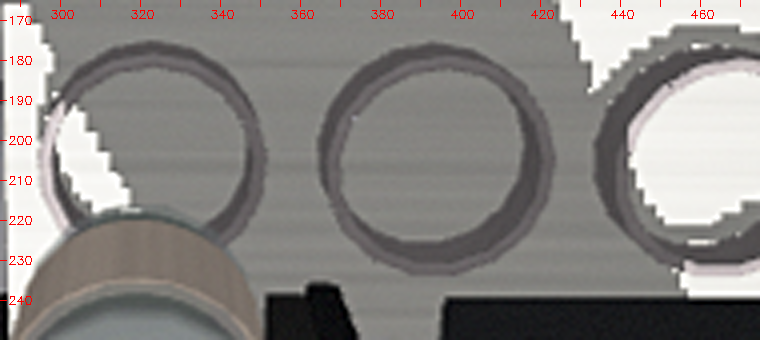

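Emit:
{"name": "step_arm", "arguments": {"increments": [[[-0.002,0.002,0.03],[0,-0.003,0]],[[-0.002,0.002,0.06],[0,-0.003,0]],[[-0.002,0.002,0.072],[0,-0.003,0]],[[-0.002,0.002,0.072],[0,-0.003,0]]]}}

```text
time: 15.05
ee_pos: [0.537, 0.1027, 0.1361]
eef_rot: [0.999, -0.035, -0.0, 0.0]
ft_force: [0.2, 0.9, -0.5]
width: 0.0318
```

```bash
python3 -c "
from h import *
plan([.5379,.1046,.118],-4)"
```

```text
t 15.05 pos [0.537  0.1027 0.1361] yaw -4.0 w 0.0318 -> shift [0.0008, -0.002, 0.0181] rot [0.001, 0.001, -0.0] F [ 0.2  0.9 -0.5]
```

Emit:
{"name": "step_arm", "arguments": {"increments": [[[0.001,-0.0015,0.004],[0,0,0]],[[0.001,-0.0015,0.009],[0,0,0]],[[0.001,-0.0015,0.014],[0,0,0]],[[0.001,-0.0015,0.018],[0,0,0]],[[0.001,-0.0015,0.018],[0,0,0]]]}}

```text
time: 15.55
ee_pos: [0.5382, 0.1041, 0.1181]
eef_rot: [0.999, -0.035, -0.0, 0.0]
ft_force: [0.4, -0.6, -1.2]
width: 0.0314
```

```bash
python3 -c "
from h import *
plan([.5379,.1046,.118],-4)
im,K,E=cam('wrist'); crop(im,200,170,240,170,3,'pics/w11.png')"
```

```text
t 15.55 pos [0.5382 0.1041 0.1181] yaw -4.0 w 0.0314 -> shift [-0.0004, -0.0005, 0.0001] rot [0.001, 0.001, -0.0] F [ 0.4 -0.6 -1.2]
```

View pics/w11.png

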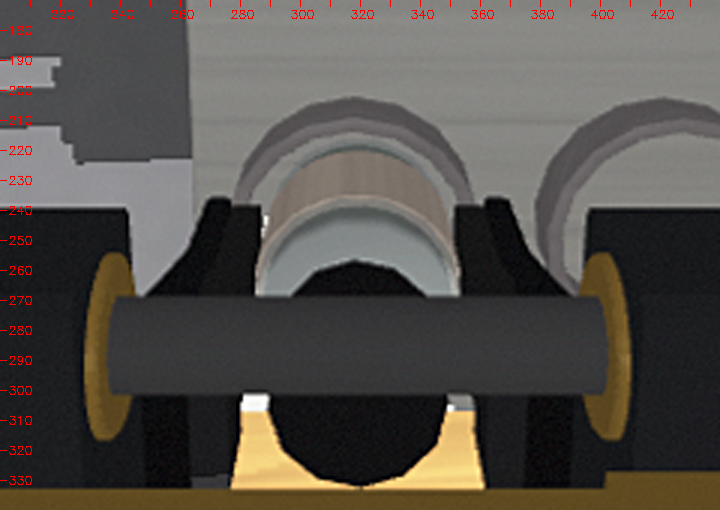

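Bottle A is in ring 1. I'll release it and rise.

Emit:
{"name": "step_arm", "arguments": {"increments": [[[0,0,0.001],[0,0,0]],[[0,0,0.001],[0,0,0]]]}}

```text
time: 15.8
ee_pos: [0.5383, 0.1042, 0.1179]
eef_rot: [0.999, -0.035, -0.0, 0.0]
ft_force: [-3.4, -1.4, 8.3]
width: 0.0314
```

Emit:
{"name": "step_arm", "arguments": {"increments": [[[0,0,0],[0,0,0]],[[0,0,0],[0,0,0]],[[0,0,-0.02],[0,0,0]],[[0,0,-0.06],[0,0,0]],[[-0.005,0,-0.11],[0,0,0]]], "hand": -0.02}}

```text
time: 16.3
ee_pos: [0.5325, 0.1042, 0.2274]
eef_rot: [0.999, -0.035, -0.002, 0.0]
ft_force: [1.7, -0.3, 0.4]
width: 0.0446
```

```bash
python3 -c "
from h import *
im,K,E=cam('wrist'); cv2.imwrite('pics/w12.png',im)
im,K,E=cam('top'); crop(im,260,150,170,110,4,'pics/t12.png')
plan([.447,-.3355,.2],-4)"
```

```text
t 16.4 pos [0.5358 0.106  0.2341] yaw -4.0 w 0.0444 -> shift [-0.0584, 0.4467, 0.033] rot [-0.001, -0.009, 0.001] F [0.5 1.2 0.2]
```

View pics/w12.png

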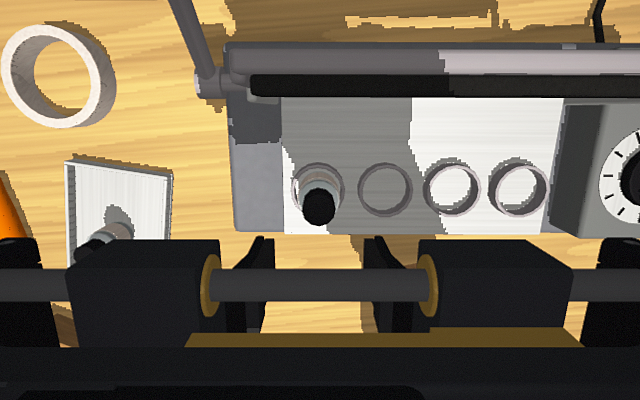

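View pics/t12.png

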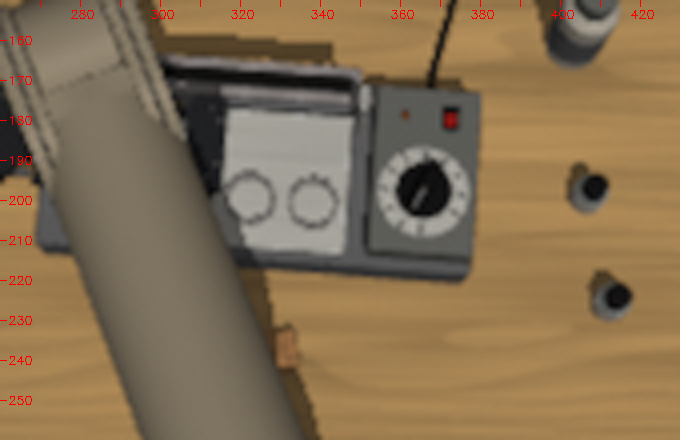

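Emit:
{"name": "step_arm", "arguments": {"increments": [[[-0.006,0.048,0],[0,0,0]],[[-0.013,0.096,0],[0,-0.005,0]],[[-0.02,0.144,0],[0,-0.009,0]],[[-0.026,0.192,0],[0,-0.009,0]],[[-0.033,0.24,0],[0,-0.009,0]]]}}

```text
time: 16.9
ee_pos: [0.4857, -0.1329, 0.2335]
eef_rot: [0.999, -0.035, 0.0, -0.0]
ft_force: [1.7, -1.0, -0.0]
width: 0.0446
```

Emit:
{"name": "step_arm", "arguments": {"increments": [[[-0.006,0.048,0],[0,0,0]],[[-0.013,0.096,0],[0,0,0]],[[-0.019,0.144,0.01],[0,0,0]],[[-0.025,0.19,0.03],[0,0,0]],[[-0.025,0.2,0.03],[0,0,0]]]}}

```text
time: 17.4
ee_pos: [0.4431, -0.3358, 0.2001]
eef_rot: [0.999, -0.038, -0.002, -0.001]
ft_force: [-0.4, 1.1, -0.9]
width: 0.0447
```

```bash
python3 -c "
from h import *
plan([.447,-.3355,.2],-4)"
```

```text
t 17.4 pos [ 0.4431 -0.3358  0.2001] yaw -4.4 w 0.0447 -> shift [0.0039, -0.0006, 0.0001] rot [-0.001, 0.004, -0.007] F [-0.4  1.1 -0.9]
```

Emit:
{"name": "step_arm", "arguments": {"increments": [[[0.003,0,0],[0,0.003,-0.005]],[[0.003,0,0.0],[0,0.003,-0.005]]]}}

```text
time: 17.6
ee_pos: [0.4465, -0.3354, 0.1998]
eef_rot: [0.999, -0.036, -0.0, -0.001]
ft_force: [0.2, 0.8, 0.1]
width: 0.0443
```

```bash
python3 -c "
from h import *
im,K,E=cam('wrist'); cv2.imwrite('pics/w13.png',im); np.savez('w13.npz',K=K,E=E)
plan([.447,-.3355,.2],-4)"
```

```text
t 17.65 pos [ 0.4469 -0.3347  0.2002] yaw -4.0 w 0.044 -> shift [0.0001, 0.0008, 0.0002] rot [-0.002, 0.0, 0.0] F [0.1 0.6 0.6]
```

View pics/w13.png

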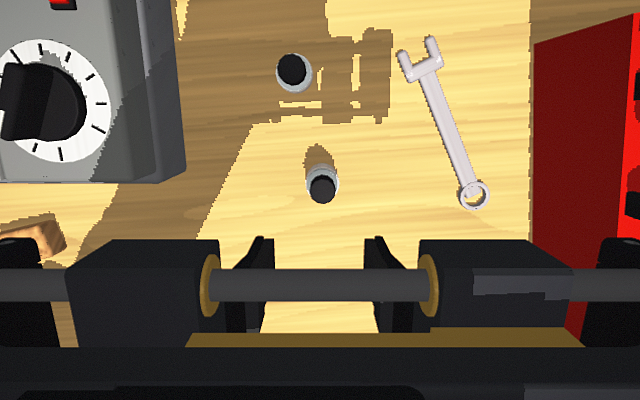

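```bash
python3 -c "
from h import *
d=np.load('w13.npz');K,E=d['K'],d['E']
for q in [(322.5,189),(292,69.5)]: print(back(K,E,*q,.068).round(4))
b=back(K,E,322.5,189,.068); plan([b[0],b[1],.0225],-4)
"
```

```text
[ 0.4494 -0.3382  0.068 ]
[ 0.5472 -0.3208  0.068 ]
t 17.65 pos [ 0.4469 -0.3347  0.2002] yaw -4.0 w 0.044 -> shift [0.0027, 0.0037, 0.1777] rot [-0.002, 0.0, 0.0] F [0.1 0.6 0.6]
```

Emit:
{"name": "step_arm", "arguments": {"increments": [[[0.0025,0.003,0.045],[0,0,0]],[[0.0025,0.003,0.09],[0,0,0]],[[0.0025,0.003,0.135],[0,0,0]],[[0.0025,0.003,0.17],[0,0,0]],[[0.0025,0.003,0.177],[0,0,0]]]}}

```text
time: 18.15
ee_pos: [0.448, -0.3344, 0.02]
eef_rot: [0.999, -0.034, -0.002, -0.003]
ft_force: [-0.5, -0.0, -0.7]
width: 0.0445
```

Emit:
{"name": "step_arm", "arguments": {"increments": [[[0,0,0],[0,0,0]],[[0,0,0],[0,0,0]],[[0,0,0],[0,0,0]],[[0,0,0],[0,0,0]]], "hand": 1}}

```text
time: 18.55
ee_pos: [0.4492, -0.3349, 0.0219]
eef_rot: [0.999, -0.033, -0.001, -0.002]
ft_force: [0.1, 0.7, 4.7]
width: 0.0319
```

```bash
python3 -c "
from h import *
plan(list(sh((-35,63,210))),-4)"
```

```text
t 18.55 pos [ 0.4492 -0.3349  0.0219] yaw -3.8 w 0.0319 -> shift [0.0585, -0.3892, -0.1868] rot [-0.004, 0.002, 0.003] F [0.1 0.7 4.7]
```

Emit:
{"name": "step_arm", "arguments": {"increments": [[[0,0,-0.045],[0,0,0]],[[0,0,-0.09],[0,0,0]],[[0,0,-0.14],[-0.002,0.002,0]],[[0,-0.01,-0.185],[-0.004,0.002,0]],[[0.005,-0.05,-0.205],[-0.004,0.002,0]]]}}

```text
time: 19.05
ee_pos: [0.4578, -0.2902, 0.2324]
eef_rot: [0.999, -0.037, 0.003, 0.003]
ft_force: [1.1, 0.2, -0.8]
width: 0.032
```

Emit:
{"name": "step_arm", "arguments": {"increments": [[[0.008,-0.048,0],[0,0,0]],[[0.015,-0.096,0],[0,0,0]],[[0.023,-0.144,0],[0,0,0]],[[0.03,-0.192,0],[0,0,0]],[[0.037,-0.24,0],[0,0,0]]]}}

```text
time: 19.55
ee_pos: [0.5126, -0.0517, 0.2325]
eef_rot: [0.999, -0.037, 0.004, 0.003]
ft_force: [0.7, -0.5, 0.3]
width: 0.0319
```

```bash
python3 -c "
from h import *
plan(list(sh((-35,63,210))),-4)"
```

```text
t 19.55 pos [ 0.5126 -0.0517  0.2325] yaw -4.2 w 0.0319 -> shift [0.0137, -0.1018, 0.022] rot [0.006, -0.008, -0.004] F [ 0.7 -0.5  0.3]
```

Emit:
{"name": "step_arm", "arguments": {"increments": [[[0.007,-0.048,0],[0.003,-0.004,0]],[[0.013,-0.09,0.01],[0.006,-0.008,-0.004]],[[0.0137,-0.102,0.022],[0.006,-0.008,-0.004]],[[0.0137,-0.102,0.022],[0.006,-0.008,-0.004]]]}}

```text
time: 19.95
ee_pos: [0.5331, 0.0509, 0.209]
eef_rot: [0.999, -0.033, -0.001, -0.0]
ft_force: [0.5, -0.6, -0.2]
width: 0.0322
```

```bash
python3 -c "
from h import *
im,K,E=cam('wrist'); cv2.imwrite('pics/w14.png',im);np.savez('w14.npz',K=K,E=E)
plan(list(sh((-35,63,210))),-4)"
```

```text
t 20.0 pos [0.5335 0.0488 0.2097] yaw -4.0 w 0.0318 -> shift [0.0005, -0.0, -0.0003] rot [0.0, 0.002, 0.001] F [-0.4 -1.2 -0.3]
```

View pics/w14.png

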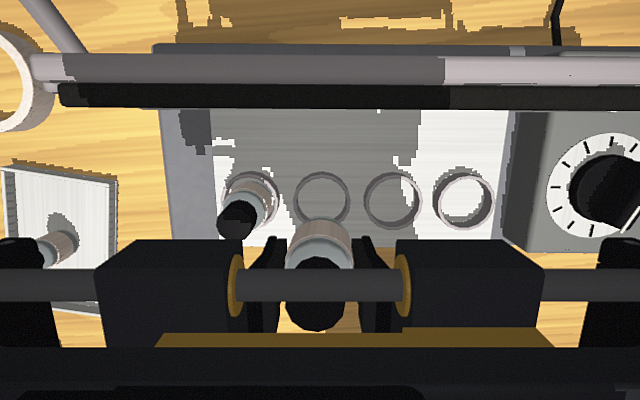

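Emit:
{"name": "step_arm", "arguments": {"increments": [[[0.0005,0,0.03],[0,0,0]],[[0.0005,0,0.06],[0,0.002,0]],[[0.0005,0,0.073],[0,0.002,0]],[[0.0005,0,0.073],[0,0.002,0]]]}}

```text
time: 20.4
ee_pos: [0.5331, 0.0469, 0.1357]
eef_rot: [0.999, -0.036, -0.001, 0.001]
ft_force: [-0.0, 0.2, -0.4]
width: 0.0316
```

```bash
python3 -c "
from h import *
plan(list(sh((-35,63,118))),-4)"
```

```text
t 20.4 pos [0.5331 0.0469 0.1357] yaw -4.1 w 0.0316 -> shift [0.0008, -0.0019, 0.0177] rot [0.001, 0.002, -0.001] F [-0.   0.2 -0.4]
```

Emit:
{"name": "step_arm", "arguments": {"increments": [[[0.001,-0.0015,0.004],[0,0,0]],[[0.001,-0.0015,0.009],[0,0,0]],[[0.001,-0.0015,0.014],[0,0,0]],[[0.001,-0.0015,0.018],[0,0,0]],[[0.001,-0.0015,0.019],[0,0,0]]]}}

```text
time: 20.9
ee_pos: [0.5346, 0.0478, 0.1172]
eef_rot: [0.999, -0.036, -0.001, 0.001]
ft_force: [-2.7, -3.3, 9.8]
width: 0.0318
```

```bash
python3 -c "
from h import *
plan(list(sh((-35,63,118))),-4)
im,K,E=cam('wrist'); crop(im,180,170,260,170,3,'pics/w15.png')"
```

```text
t 20.9 pos [0.5346 0.0478 0.1172] yaw -4.1 w 0.0318 -> shift [-0.0007, -0.0009, -0.0008] rot [0.002, 0.001, -0.002] F [-2.7 -3.3  9.8]
```

View pics/w15.png

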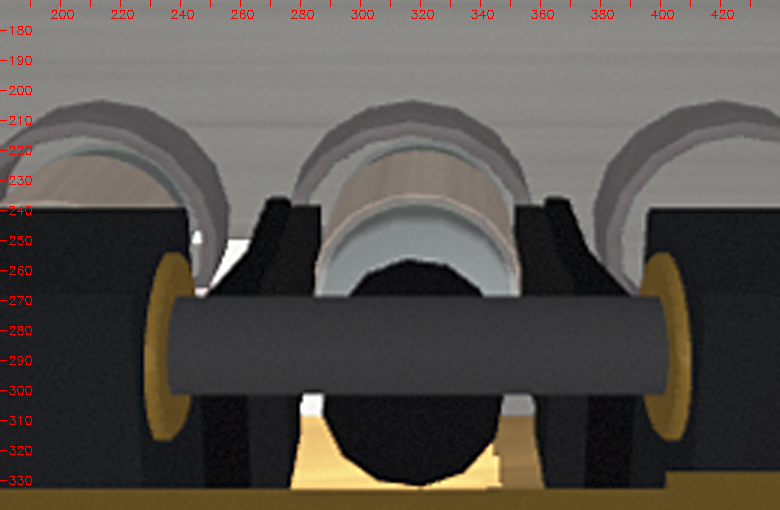

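Emit:
{"name": "step_arm", "arguments": {"increments": [[[0,0,0],[0,0,0]],[[0,0,0],[0,0,0]],[[0,0,-0.015],[0,0,0]],[[0,0,-0.05],[0,0,0]],[[-0.005,0,-0.1],[0,0,0]]], "hand": 0.13}}

```text
time: 21.45
ee_pos: [0.5286, 0.0483, 0.2173]
eef_rot: [0.999, -0.036, -0.002, 0.001]
ft_force: [1.8, -0.2, -0.4]
width: 0.038
```

```bash
python3 -c "
from h import *
im,K,E=cam('wrist'); cv2.imwrite('pics/w16.png',im)
im,K,E=cam('top'); crop(im,340,150,90,110,4,'pics/t16.png')
plan([.545,-.32,.2],-4)"
```

```text
t 21.55 pos [0.5324 0.0496 0.2245] yaw -4.0 w 0.0378 -> shift [0.0384, 0.3678, 0.0252] rot [0.001, -0.009, -0.001] F [-0.2  0.7 -0.9]
```

View pics/w16.png

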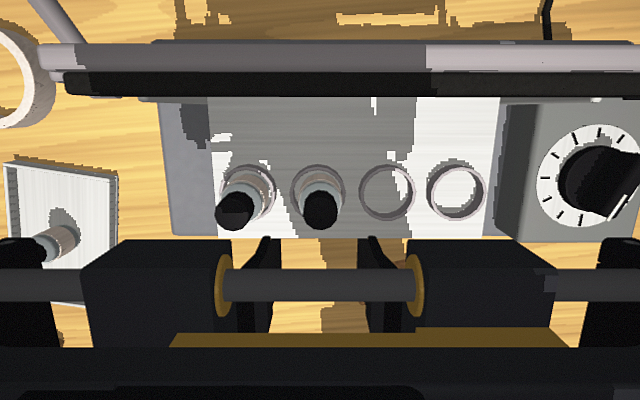

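View pics/t16.png

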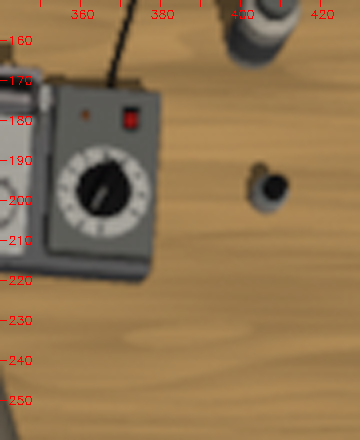

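Emit:
{"name": "step_arm", "arguments": {"increments": [[[0.004,0.046,0],[0,-0.005,-0.14]],[[0.009,0.092,0],[0,-0.009,-0.28]],[[0.013,0.138,0],[0,-0.009,-0.42]],[[0.018,0.184,0],[0,-0.009,-0.56]],[[0.023,0.23,0],[0,-0.009,-0.7]]], "hand": -0.05}}

```text
time: 22.05
ee_pos: [0.5392, -0.1813, 0.2262]
eef_rot: [0.951, 0.309, 0.0, 0.002]
ft_force: [1.4, 0.0, 0.7]
width: 0.0457
```

```bash
python3 -c "
from h import *
plan([.544,-.322,.2],86)"
```

```text
t 22.05 pos [ 0.5392 -0.1813  0.2262] yaw 36.0 w 0.0457 -> shift [-0.0789, 0.1165, 0.0269] rot [0.004, 0.003, -0.872] F [1.4 0.  0.7]
```

Emit:
{"name": "step_arm", "arguments": {"increments": [[[-0.026,0.039,0],[0,0,-0.14]],[[-0.052,0.078,0],[0,0,-0.29]],[[-0.079,0.1165,0],[0,0,-0.43]],[[-0.079,0.1165,0.01],[0,0,-0.58]],[[-0.079,0.1165,0.02],[0.004,0,-0.72]]]}}

```text
time: 22.55
ee_pos: [0.5437, -0.3239, 0.2074]
eef_rot: [0.78, 0.626, -0.001, 0.001]
ft_force: [-0.2, 0.6, 0.2]
width: 0.0453
```

Emit:
{"name": "step_arm", "arguments": {"increments": [[[0,0,0],[0,0,-0.14]],[[0,0,0],[0,0,-0.15]],[[0,0,0],[0,0,-0.15]]]}}

```text
time: 22.85
ee_pos: [0.5439, -0.324, 0.2082]
eef_rot: [0.732, 0.681, -0.001, 0.001]
ft_force: [-0.1, 0.8, 0.1]
width: 0.0456
```

```bash
python3 -c "
from h import *
plan([.544,-.322,.2],86)
im,K,E=cam('wrist'); cv2.imwrite('pics/w17.png',im); np.savez('w17.npz',K=K,E=E)
plan([.544,-.322,.2],86)"
```

```text
t 22.85 pos [ 0.5439 -0.324   0.2082] yaw 85.8 w 0.0456 -> shift [0.002, -0.0001, 0.0082] rot [0.001, 0.003, -0.003] F [-0.1  0.8  0.1]
t 22.9 pos [ 0.544  -0.3239  0.2081] yaw 85.9 w 0.0458 -> shift [0.0019, -0.0001, 0.0081] rot [0.001, 0.003, -0.003] F [0.4 0.8 0.5]
```

View pics/w17.png

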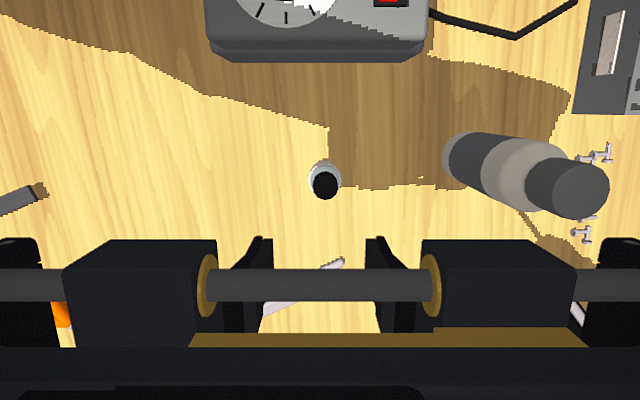

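```bash
python3 -c "
from h import *
d=np.load('w17.npz');K,E=d['K'],d['E']
b=back(K,E,324.5,185.5,.068); print(b); plan([b[0],b[1],.0225],86)
"
```

```text
[ 0.54776509 -0.31790478  0.068     ]
t 22.9 pos [ 0.544  -0.3239  0.2081] yaw 85.9 w 0.0458 -> shift [0.0067, 0.0032, 0.1856] rot [0.001, 0.003, -0.003] F [0.4 0.8 0.5]
```

Emit:
{"name": "step_arm", "arguments": {"increments": [[[0.005,0.003,0.045],[0,0,0]],[[0.0065,0.003,0.09],[0,0.003,0]],[[0.0065,0.003,0.135],[0,0.003,0]],[[0.0065,0.003,0.175],[0,0.003,0]],[[0.0065,0.003,0.185],[0,0.003,0]]]}}

```text
time: 23.4
ee_pos: [0.5451, -0.3169, 0.019]
eef_rot: [0.733, 0.68, -0.001, -0.003]
ft_force: [-1.4, 0.2, 0.5]
width: 0.0456
```

Emit:
{"name": "step_arm", "arguments": {"increments": [[[0,0,0],[0,0,0]],[[0,0,0],[0,0,0]],[[0,0,0],[0,0,0]],[[0,0,0],[0,0,0]]], "hand": 1}}

```text
time: 23.8
ee_pos: [0.5464, -0.3175, 0.0212]
eef_rot: [0.733, 0.68, -0.0, -0.001]
ft_force: [0.8, -1.0, 4.1]
width: 0.0319
```

```bash
python3 -c "
from h import *
im,K,E=cam('wrist'); cv2.imwrite('pics/w18.png',im)
plan(list(sh((-35,-49,210))),-4)"
```

```text
t 23.85 pos [ 0.5464 -0.3175  0.0211] yaw 85.7 w 0.0323 -> shift [0.2525, -0.0394, -0.1885] rot [-0.002, 0.0, 1.566] F [0.3 0.4 5. ]
```

View pics/w18.png

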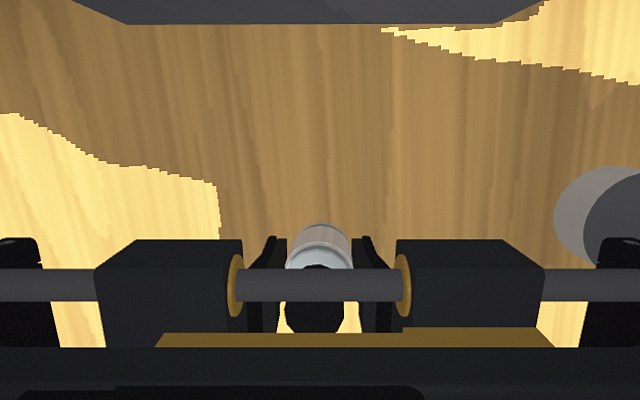

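Emit:
{"name": "step_arm", "arguments": {"increments": [[[0,0,-0.045],[0,0,0]],[[0,0,-0.09],[0,0,0]],[[0,0,-0.14],[0,0,0]],[[0,0,-0.185],[0,0,0.05]],[[0.01,0,-0.215],[0,0,0.2]]]}}

```text
time: 24.35
ee_pos: [0.5477, -0.3094, 0.2405]
eef_rot: [0.799, 0.602, 0.0, 0.001]
ft_force: [0.4, -0.1, -0.8]
width: 0.0317
```

```bash
python3 -c "
from h import *
plan(list(sh((-35,-49,235))),-4)"
```

```text
t 24.35 pos [ 0.5477 -0.3094  0.2405] yaw 74.0 w 0.0317 -> shift [0.2309, -0.0886, 0.0051] rot [0.002, -0.001, 1.361] F [ 0.4 -0.1 -0.8]
```

Emit:
{"name": "step_arm", "arguments": {"increments": [[[0.035,-0.013,0],[0,0,0.14]],[[0.07,-0.026,0],[0,0,0.28]],[[0.105,-0.04,0],[0,0,0.42]],[[0.14,-0.053,0],[0,0,0.56]],[[0.175,-0.066,0],[0,0,0.7]]]}}

```text
time: 24.85
ee_pos: [0.5322, -0.1214, 0.241]
eef_rot: [0.957, 0.288, 0.001, 0.001]
ft_force: [0.7, -0.7, -2.2]
width: 0.032
```

```bash
python3 -c "
from h import *
plan(list(sh((-35,-49,215))),-4)"
```

```text
t 24.85 pos [ 0.5322 -0.1214  0.241 ] yaw 33.5 w 0.032 -> shift [0.0274, -0.052, 0.0258] rot [0.003, -0.002, 0.655] F [ 0.7 -0.7 -2.2]
```

Emit:
{"name": "step_arm", "arguments": {"increments": [[[0.009,-0.017,0],[0,0,0.14]],[[0.018,-0.035,0],[0,0,0.28]],[[0.027,-0.052,0.01],[0.002,0,0.42]],[[0.027,-0.052,0.02],[0.003,-0.002,0.56]],[[0.027,-0.052,0.026],[0.003,-0.002,0.655]]]}}

```text
time: 25.35
ee_pos: [0.5258, -0.0625, 0.2149]
eef_rot: [0.999, -0.037, 0.0, 0.0]
ft_force: [-0.4, -0.7, -0.8]
width: 0.032
```

Emit:
{"name": "step_arm", "arguments": {"increments": [[[0,0,0],[0,0,0]],[[0,0,0],[0,0,0]]]}}

```text
time: 25.55
ee_pos: [0.5258, -0.0623, 0.2155]
eef_rot: [0.999, -0.036, 0.0, 0.0]
ft_force: [0.4, 0.0, -0.8]
width: 0.0317
```

```bash
python3 -c "
from h import *
im,K,E=cam('wrist'); cv2.imwrite('pics/w19.png',im);np.savez('w19.npz',K=K,E=E)
plan(list(sh((-35,-49,210))),-4)"
```

```text
t 25.6 pos [ 0.526  -0.0624  0.2156] yaw -4.1 w 0.032 -> shift [0.0004, 0.0005, 0.0056] rot [0.0, -0.001, -0.002] F [ 0.7 -0.5 -0.8]
```

View pics/w19.png

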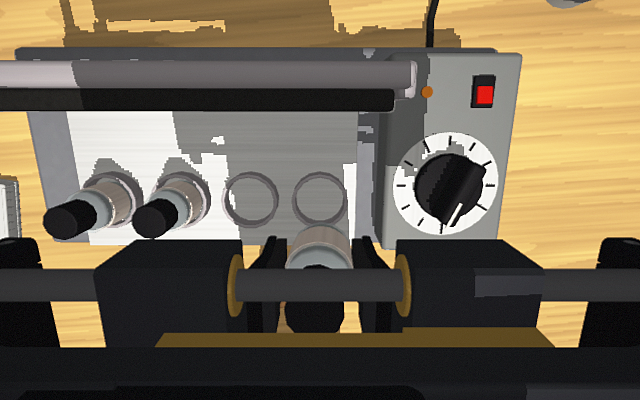

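Run:
```python
from h import *
im=cv2.imread('pics/w19.png');crop(im,215,130,290,115,2*1+1,'pics/w19c.png')
d=np.load('w19.npz');K,E=d['K'],d['E']
for q,z in [((320,198.5),.11),((250,198.5),.11),((446,184),.116)]: print(back(K,E,*q,z).round(4))
d=np.load('w14.npz');K,E=d['K'],d['E']
for q,z in [((321.5,200),.11)]: print('r2 prev',back(K,E,*q,z).round(4))
```

```text
[ 0.5272 -0.0631  0.11  ]
[ 0.5311 -0.0081  0.11  ]
[ 0.5333 -0.1596  0.116 ]
r2 prev [0.5346 0.0491 0.11  ]
```

View pics/w19c.png

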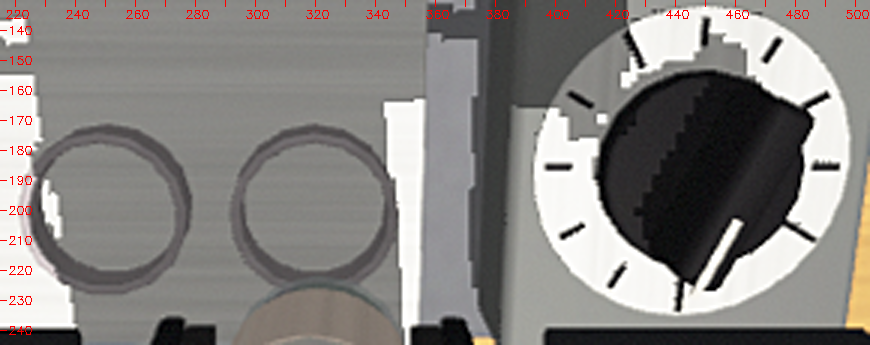

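Emit:
{"name": "step_arm", "arguments": {"increments": [[[0.001,0.0005,0.03],[0,0,0]],[[0.001,0.0005,0.06],[0,0,0]],[[0.001,0.0005,0.078],[0,0,0]],[[0.001,0.0005,0.079],[0,0,0]]]}}

```text
time: 26.0
ee_pos: [0.5257, -0.0631, 0.1348]
eef_rot: [0.999, -0.035, -0.001, -0.0]
ft_force: [0.1, 0.8, -0.0]
width: 0.0319
```

```bash
python3 -c "
from h import *
plan([.5268,-.063,.117],-4)"
```

```text
t 26.0 pos [ 0.5257 -0.0631  0.1348] yaw -4.0 w 0.0319 -> shift [0.0011, -0.0002, 0.0178] rot [-0.0, 0.002, 0.0] F [ 0.1  0.8 -0. ]
```

Emit:
{"name": "step_arm", "arguments": {"increments": [[[0.001,0,0.004],[0,0,0]],[[0.001,0,0.009],[0,0,0]],[[0.001,0,0.014],[0,0,0]],[[0.001,0,0.018],[0,0,0]],[[0.001,0,0.019],[0,0,0]]]}}

```text
time: 26.5
ee_pos: [0.5271, -0.0637, 0.1163]
eef_rot: [0.999, -0.035, -0.001, 0.0]
ft_force: [-2.0, -2.0, 8.0]
width: 0.0316
```

```bash
python3 -c "
from h import *
plan([.5268,-.063,.117],-4)
im,K,E=cam('wrist'); crop(im,180,170,260,170,3,'pics/w20.png')"
```

```text
t 26.5 pos [ 0.5271 -0.0637  0.1163] yaw -4.0 w 0.0316 -> shift [-0.0004, -0.0007, -0.0007] rot [0.001, 0.001, -0.0] F [-2. -2.  8.]
```

View pics/w20.png

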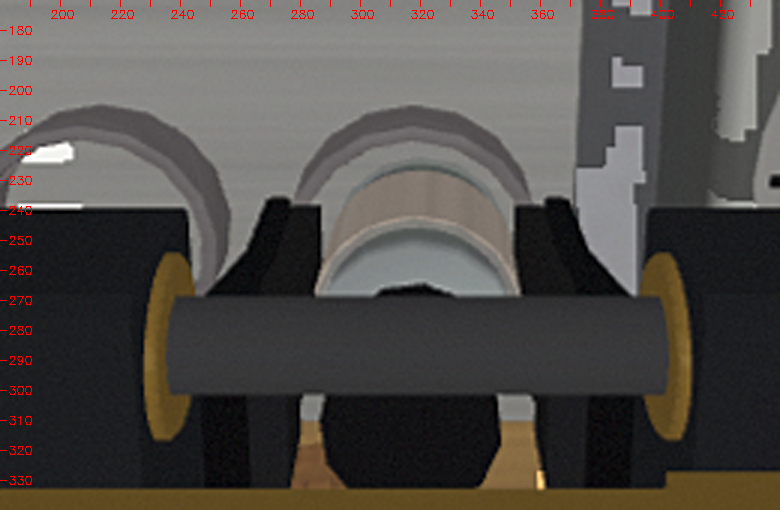

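Emit:
{"name": "step_arm", "arguments": {"increments": [[[0,0,0],[0,0,0]],[[0,0,0],[0,0,0]],[[0,0,-0.015],[0,0,0]],[[0,0,-0.05],[0,0,0]],[[-0.005,0,-0.1],[0,0,0]]], "hand": 0.05}}

```text
time: 27.05
ee_pos: [0.5212, -0.0631, 0.2164]
eef_rot: [0.999, -0.035, -0.002, -0.0]
ft_force: [0.1, -0.7, 0.8]
width: 0.0413
```

Emit:
{"name": "step_arm", "arguments": {"increments": [[[0,-0.04,-0.03],[0,0,-0.14]],[[0,-0.08,-0.06],[0,0,-0.28]],[[0,-0.12,-0.09],[0,0,-0.42]],[[0,-0.16,-0.1],[0,0,-0.56]],[[0,-0.18,-0.1],[0,0,-0.7]]]}}

```text
time: 27.55
ee_pos: [0.5341, 0.1211, 0.32]
eef_rot: [0.949, 0.315, 0.0, -0.001]
ft_force: [0.4, -0.4, -0.1]
width: 0.0416
```

```bash
python3 -c "
from h import *
im,K,E=cam('scene'); crop(im,200,150,200,150,4,'pics/s21.png')
im,K,E=cam('top'); crop(im,190,150,240,110,3,'pics/t21.png')
plan(list(sh((84,212,320))),86.2)"
```

```text
t 27.65 pos [0.5335 0.1205 0.318 ] yaw 36.7 w 0.041 -> shift [0.1448, 0.022, -0.0023] rot [-0.004, -0.0, -0.864] F [-0.8 -0.2 -0.4]
```

View pics/s21.png

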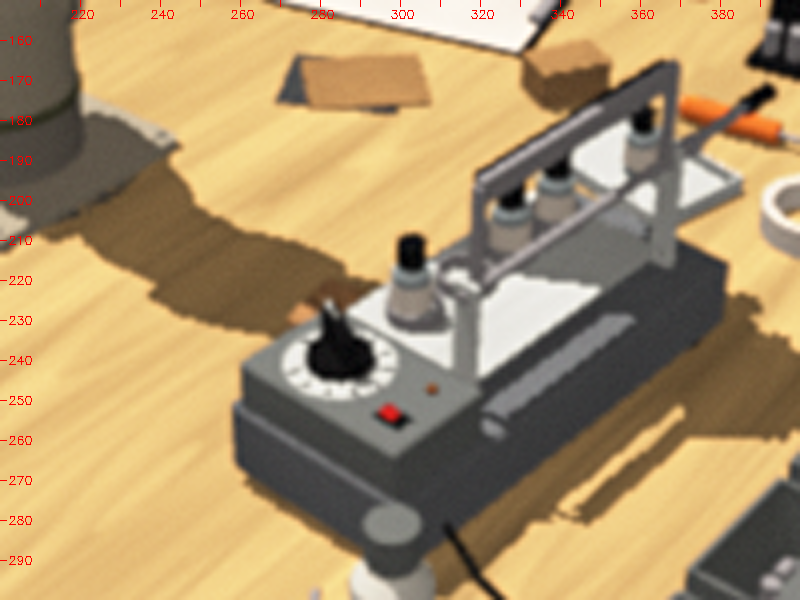

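View pics/t21.png

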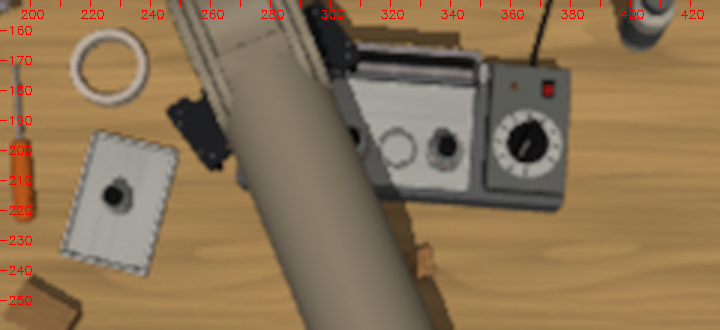

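```bash
python3 -c "
from h import *
im,K,E=cam('top'); cv2.imwrite('pics/t22.png',im)
im,K,E=cam('scene'); cv2.imwrite('pics/s22.png',im)"
```

```text
(no output)
```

View pics/t22.png

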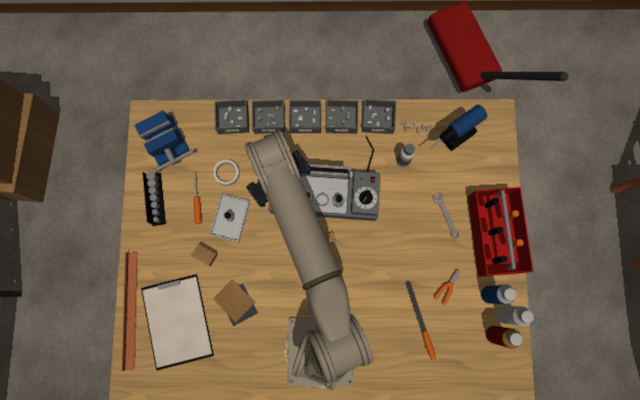

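View pics/s22.png

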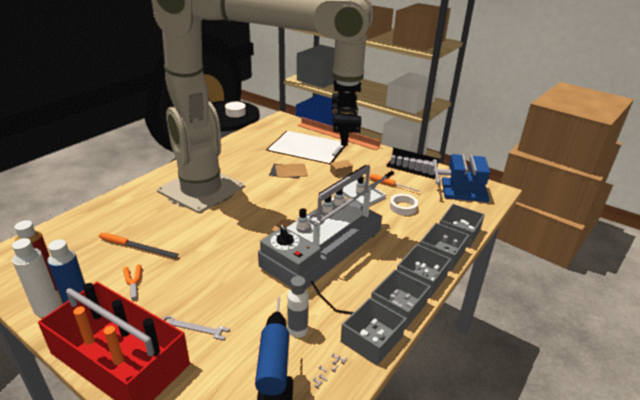

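No paint bottles remain on the bench: three are in rings 1, 2 and 4, and one is in the tray. Next is the lever.

Emit:
{"name": "step_arm", "arguments": {"increments": [[[0.045,0.007,0],[0,0,-0.14]],[[0.09,0.014,0],[0,0,-0.28]],[[0.135,0.02,0],[0,0,-0.42]],[[0.145,0.022,0],[0,0,-0.56]],[[0.145,0.022,0],[0,0,-0.7]]], "hand": 0.1}}

```text
time: 28.25
ee_pos: [0.6656, 0.1828, 0.3144]
eef_rot: [0.787, 0.617, -0.003, -0.003]
ft_force: [0.4, -0.8, 0.9]
width: 0.0393
```

```bash
python3 -c "
from h import *
plan(list(sh((84,212,320))),86.2)"
```

```text
t 28.25 pos [0.6656 0.1828 0.3144] yaw 76.2 w 0.0393 -> shift [0.0057, -0.0043, -0.0056] rot [-0.008, 0.001, -0.174] F [ 0.4 -0.8  0.9]
```

Emit:
{"name": "step_arm", "arguments": {"increments": [[[0.005,-0.004,-0.005],[0,0,-0.1]],[[0.005,-0.004,-0.005],[-0.008,0,-0.174]],[[0.005,-0.004,-0.005],[-0.008,0,-0.174]]]}}

```text
time: 28.55
ee_pos: [0.6632, 0.1868, 0.3193]
eef_rot: [0.731, 0.682, -0.001, 0.001]
ft_force: [-0.4, 0.6, 0.0]
width: 0.0395
```

```bash
python3 -c "
from h import *
im,K,E=cam('wrist'); cv2.imwrite('pics/w23.png',im);np.savez('w23.npz',K=K,E=E)
plan(list(sh((84,212,209))),86.2)"
```

```text
t 28.6 pos [0.6632 0.1868 0.3193] yaw 85.9 w 0.0391 -> shift [0.0027, -0.0005, 0.1103] rot [-0.0, 0.002, -0.005] F [-0.5 -0.3  0.5]
```

View pics/w23.png

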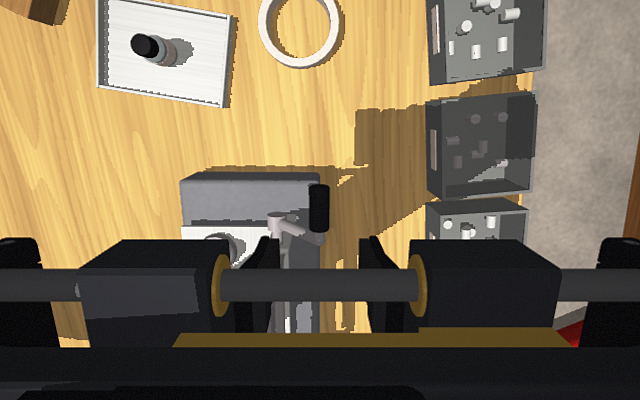

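Emit:
{"name": "step_arm", "arguments": {"increments": [[[0.003,0,0.04],[0,0,0]],[[0.003,0,0.08],[0,0.002,0]],[[0.003,0,0.108],[0,0.002,0]],[[0.003,0,0.109],[0,0.002,0]]]}}

```text
time: 29.0
ee_pos: [0.6621, 0.187, 0.206]
eef_rot: [0.733, 0.68, -0.003, -0.001]
ft_force: [-0.3, 0.4, -0.4]
width: 0.0391
```

Emit:
{"name": "step_arm", "arguments": {"increments": [[[0,0,0],[0,0,0]],[[0,0,0],[0,0,0]],[[0,0,0],[0,0,0]]], "hand": 0.52, "grip_force": 20}}

```text
time: 29.3
ee_pos: [0.6627, 0.1872, 0.2078]
eef_rot: [0.734, 0.68, -0.002, -0.0]
ft_force: [0.0, 0.0, -0.2]
width: 0.0245
```

```bash
sed -i 's/plan(sh.*/plan(sh((-1,212,203)),86.2)/' lev.py; python3 lev.py;python3 -c "
from h import *
im,K,E=cam('wrist'); crop(im,200,150,240,190,3,'pics/w24.png')"
```

```text
0 [0.0014, -0.0848, 0.0059]
1 [0.0014, -0.0782, -0.0008]
2 [0.0015, -0.0706, -0.0064]
3 [0.0015, -0.0623, -0.0108]
4 [0.0016, -0.0533, -0.0138]
5 [0.0017, -0.0441, -0.0153]
6 [0.0018, -0.0346, -0.0154]
7 [0.0019, -0.0253, -0.014]
8 [0.0019, -0.0164, -0.0111]
9 [0.002, -0.0079, -0.0069]
10 [0.0021, -0.0003, -0.0014]
t 29.3 pos [0.6627 0.1872 0.2078] yaw 85.6 w 0.0245 -> shift [0.0014, -0.0851, 0.0052] rot [-0.004, 0.003, -0.01] F [ 0.   0.  -0.2]
```

View pics/w24.png

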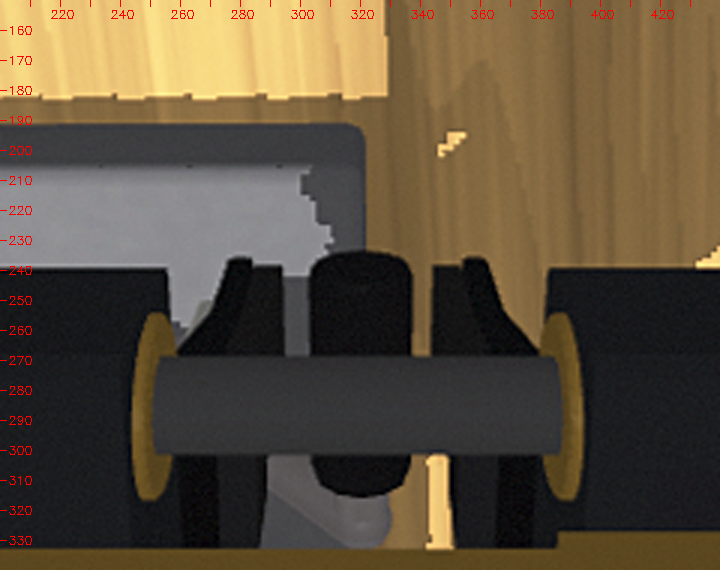

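Emit:
{"name": "step_arm", "arguments": {"increments": [[[0.002,-0.01,-0.007],[0,0,0]],[[0.002,-0.019,-0.011],[0,0,0]],[[0.002,-0.028,-0.014],[0,0,0]],[[0.002,-0.037,-0.0155],[0,0,0]],[[0.002,-0.046,-0.0153],[0,0,0]]]}}

```text
time: 29.85
ee_pos: [0.616, 0.1932, 0.2236]
eef_rot: [0.733, 0.68, -0.002, -0.0]
ft_force: [2.1, -0.4, 2.1]
width: 0.0206
```

```bash
python3 lev.py
```

```text
0 [-0.001, -0.0377, 0.0214]
1 [-0.0009, -0.0311, 0.0147]
2 [-0.0009, -0.0236, 0.0091]
3 [-0.0008, -0.0152, 0.0048]
4 [-0.0008, -0.0063, 0.0018]
5 [-0.0007, 0.003, 0.0003]
6 [-0.0006, 0.0124, 0.0002]
7 [-0.0006, 0.0217, 0.0016]
8 [-0.0005, 0.0307, 0.0045]
9 [-0.0004, 0.0391, 0.0087]
10 [-0.0003, 0.0468, 0.0142]
t 29.85 pos [0.616  0.1932 0.2236] yaw 85.7 w 0.0206 -> shift [-0.001, -0.038, 0.0207] rot [-0.004, 0.002, -0.01] F [ 2.1 -0.4  2.1]
```

Emit:
{"name": "step_arm", "arguments": {"increments": [[[0,-0.009,0.002],[0,0,0]],[[0,-0.018,0.005],[0,0,0]],[[0,-0.026,0.0095],[0,0,0]],[[0,-0.033,0.015],[0,0,0]],[[0,-0.038,0.02],[0,0,0]]]}}

```text
time: 30.35
ee_pos: [0.5772, 0.1961, 0.203]
eef_rot: [0.733, 0.68, -0.002, -0.001]
ft_force: [1.4, -0.6, 1.1]
width: 0.0211
```

```bash
python3 lev.py|sed -n '1p;12p'; python3 -c "
from h import *
im,K,E=cam('scene'); crop(im,230,130,170,130,4,'pics/s25.png')"
```

```text
0 [-0.0009, 0.0011, 0.0007]
t 30.35 pos [0.5772 0.1961 0.203 ] yaw 85.7 w 0.0211 -> shift [-0.0009, 0.0009, -0.0] rot [-0.004, 0.003, -0.009] F [ 1.4 -0.6  1.1]
```

View pics/s25.png

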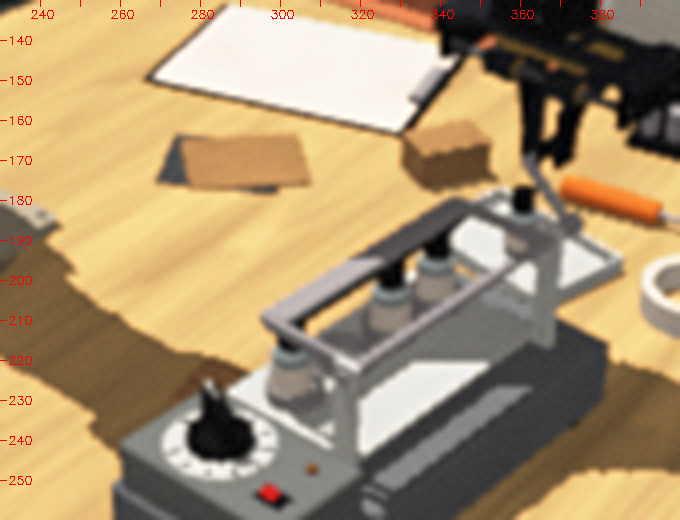

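Emit:
{"name": "step_arm", "arguments": {"increments": [[[0,-0.002,0.003],[0,0,0]],[[0,-0.004,0.005],[0,0,0]],[[0,-0.006,0.007],[0,0,0]],[[0,-0.007,0.008],[0,0,0]],[[0,-0.007,0.008],[0,0,0]]]}}

```text
time: 30.9
ee_pos: [0.5761, 0.1963, 0.1984]
eef_rot: [0.734, 0.679, 0.004, 0.003]
ft_force: [20.2, 0.5, 14.3]
width: 0.0211
```

```bash
python3 lev.py|sed -n '1p;12p'; python3 -c "
from h import *
im,K,E=cam('scene'); crop(im,250,150,150,100,5,'pics/s26.png')
for a in (0,.05,.1): print(a,[proj(K,E,sh((45-80*np.cos(a),y,174.5+80*np.sin(a))))[0].round(1).tolist() for y in (156,-86)])"
```

```text
0 [-0.001, 0.0023, -0.0039]
t 30.9 pos [0.5761 0.1963 0.1984] yaw 85.5 w 0.0211 -> shift [-0.001, 0.0021, -0.0046] rot [0.009, -0.001, -0.013] F [20.2  0.5 14.3]
0 [[346.6, 179.3], [295.0, 211.7]]
0.05 [[346.7, 178.2], [295.0, 210.6]]
0.1 [[346.9, 177.2], [295.1, 209.5]]
```

View pics/s26.png

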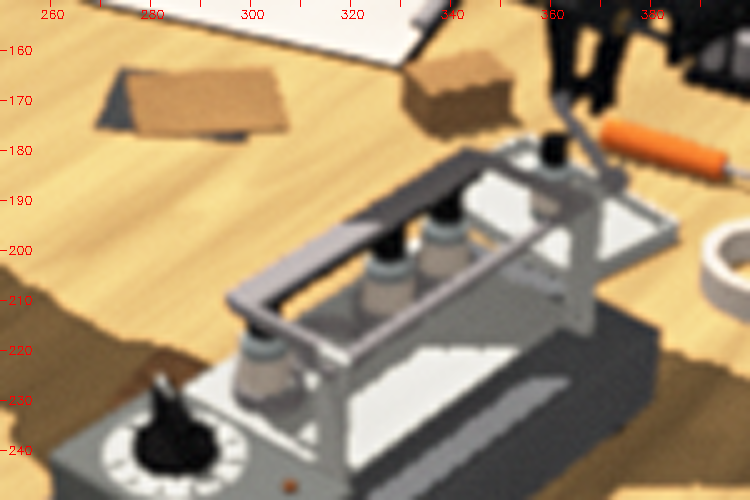

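```bash
python3 -c "
from h import *
a=cv2.imread('pics/scene0.png'); b,K,E=cam('scene')
s=lambda i:cv2.resize(i[165:235,280:375],None,fx=4,fy=4,interpolation=cv2.INTER_CUBIC)
cv2.imwrite('pics/cmp.png',np.hstack([s(a),s(b)]))
cv2.imwrite('pics/cmpd.png',s(cv2.absdiff(a,b)))"
```

```text
(no output)
```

View pics/cmp.png

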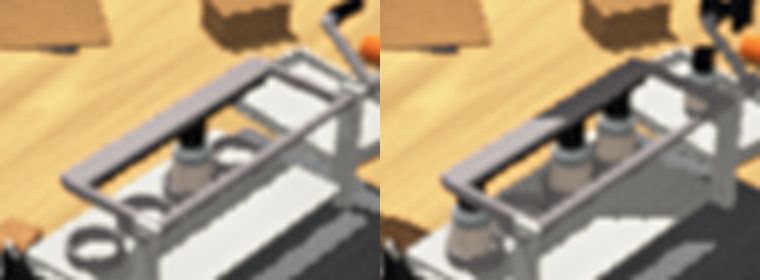

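The bar sits exactly where it was at the start, which was fully down. I'll release the lever.

Emit:
{"name": "step_arm", "arguments": {"increments": [[[0,0.0,-0.002],[0,0,0]],[[0,0.0,-0.004],[0,0,0]],[[0,0.0,-0.03],[-0.005,0,0]],[[0,0.0,-0.07],[0,0,0]],[[0,0,-0.11],[0,0,0]]], "hand": 0.15}}

```text
time: 31.5
ee_pos: [0.5739, 0.1961, 0.3085]
eef_rot: [0.734, 0.679, 0.002, 0.002]
ft_force: [-0.2, 0.6, -0.4]
width: 0.0366
```

```bash
python3 -c "
from h import *
im,K,E=cam('scene'); crop(im,250,130,150,110,5,'pics/s27.png')
plan(list(sh((-20,-145,250))),146)"
```

```text
t 31.55 pos [0.5754 0.1974 0.3158] yaw 85.5 w 0.0368 -> shift [-0.3596, -0.0134, 0.0643] rot [0.014, 0.004, -1.056] F [-0.7 -0.6  5.8]
```

View pics/s27.png

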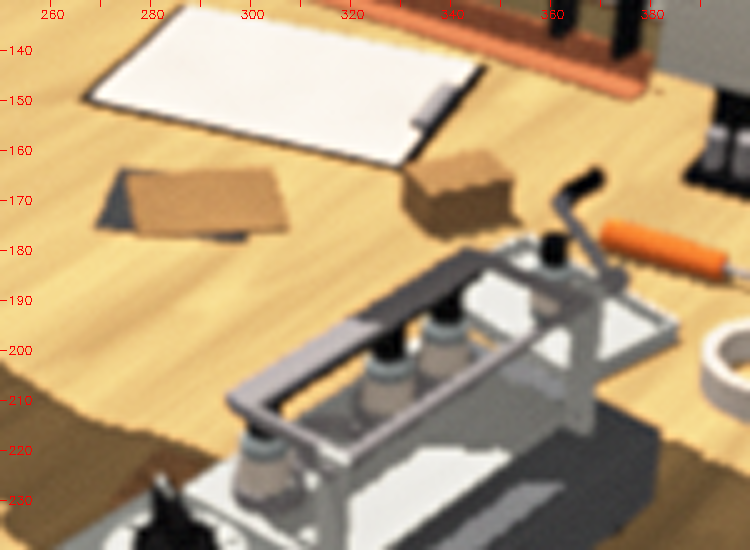

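Emit:
{"name": "step_arm", "arguments": {"increments": [[[-0.046,-0.002,0],[0,0,-0.13]],[[-0.092,-0.004,0],[0.005,0,-0.26]],[[-0.138,-0.006,0],[0.01,0.004,-0.39]],[[-0.184,-0.007,0],[0.014,0.004,-0.52]],[[-0.23,-0.009,0],[0.014,0.004,-0.65]]]}}

```text
time: 32.05
ee_pos: [0.5474, -0.0327, 0.314]
eef_rot: [0.476, 0.879, 0.001, -0.002]
ft_force: [1.0, -0.3, 1.0]
width: 0.0371
```

```bash
python3 -c "
from h import *
plan(list(sh((-20,-145,260))),146)"
```

```text
t 32.05 pos [ 0.5474 -0.0327  0.314 ] yaw 123.1 w 0.0371 -> shift [-0.0998, -0.0799, 0.0536] rot [0.001, -0.004, -0.4] F [ 1.  -0.3  1. ]
```

Emit:
{"name": "step_arm", "arguments": {"increments": [[[-0.033,-0.027,0.01],[0,0,-0.13]],[[-0.066,-0.053,0.02],[0,0,-0.26]],[[-0.1,-0.08,0.03],[0,0,-0.4]],[[-0.1,-0.08,0.04],[0,-0.004,-0.4]],[[-0.1,-0.08,0.044],[0,-0.004,-0.4]]]}}

```text
time: 32.55
ee_pos: [0.5337, -0.1606, 0.2678]
eef_rot: [0.294, 0.956, 0.001, -0.002]
ft_force: [0.3, 0.7, -0.3]
width: 0.0369
```

Emit:
{"name": "step_arm", "arguments": {"increments": [[[0,0,0],[0,0,0]]]}}

```text
time: 32.65
ee_pos: [0.5334, -0.1589, 0.2672]
eef_rot: [0.293, 0.956, 0.001, -0.002]
ft_force: [1.4, 0.7, 0.6]
width: 0.0371
```

```bash
python3 -c "
from h import *
im,K,E=cam('wrist'); cv2.imwrite('pics/w28.png',im);np.savez('w28.npz',K=K,E=E)
plan(list(sh((-20,-145,134))),146)"
```

```text
t 32.7 pos [ 0.5335 -0.159   0.2673] yaw 145.9 w 0.037 -> shift [-0.0022, 0.0, 0.1333] rot [0.0, -0.005, -0.002] F [ 0.6 -0.1  0.3]
```

View pics/w28.png

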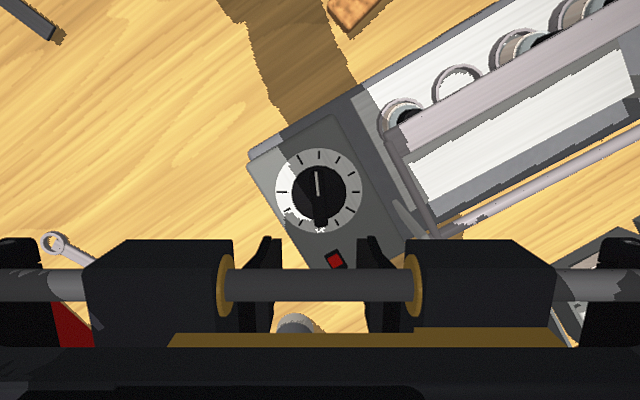

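```bash
python3 -c "
from h import *
im=cv2.imread('pics/w28.png');crop(im,265,140,110,110,6,'pics/w28c.png')"
```

```text
(no output)
```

View pics/w28c.png

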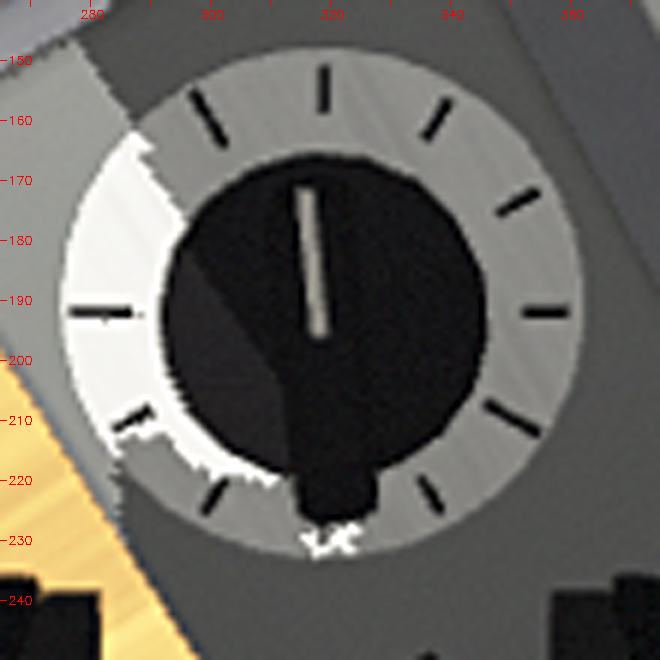

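```bash
python3 -c "
from h import *
d=np.load('w28.npz');K,E=d['K'],d['E']
a=back(K,E,316,171,.152);b=back(K,E,319,196,.152);c=back(K,E,321,224,.152)
print(a,b,c,np.degrees(np.arctan2(*(a-b)[[1,0]])),np.degrees(np.arctan2(*(a-c)[[1,0]])),(a+c)/2,np.linalg.norm(a-c))
print(back(K,E,319,191,.116), back(K,E,318.5,192,.125))
plan([.534,-.160,.134],150)
print(r.read_state()['joint_positions'])"
```

```text
[ 0.51049783 -0.1467167   0.152     ] [ 0.52887077 -0.15625841  0.152     ] [ 0.54964869 -0.16831601  0.152     ] 152.5555734286307 151.11473060514356 [ 0.53007326 -0.15751636  0.152     ] 0.04471375245076903
[ 0.53218945 -0.15837075  0.116     ] [ 0.53100182 -0.15813868  0.125     ]
t 32.7 pos [ 0.5335 -0.159   0.2673] yaw 145.9 w 0.037 -> shift [-0.0017, -0.0006, 0.1333] rot [0.001, -0.005, -0.072] F [ 0.6 -0.1  0.3]
[ 1.00838955  0.29277391 -0.96478597  1.53330681  0.23861164  1.44601205
  1.00845727]
```

Emit:
{"name": "step_arm", "arguments": {"increments": [[[0,0,0.03],[0,0,-0.1]],[[0,0,0.07],[0,-0.004,-0.1]],[[0,0,0.11],[0,-0.004,-0.1]],[[0,0,0.132],[0,-0.004,-0.1]],[[0,0,0.133],[0,-0.004,-0.1]]]}}

```text
time: 33.2
ee_pos: [0.5315, -0.157, 0.1321]
eef_rot: [0.244, 0.97, 0.001, -0.003]
ft_force: [0.5, 0.7, -0.2]
width: 0.0371
```

```bash
python3 -c "
from h import *
plan([.5335,-.159,.134],152)
im,K,E=cam('wrist'); crop(im,200,150,240,190,3,'pics/w29.png')"
```

```text
t 33.2 pos [ 0.5315 -0.157   0.1321] yaw 151.7 w 0.0371 -> shift [-0.0026, -0.0008, -0.0019] rot [0.0, -0.005, -0.005] F [ 0.5  0.7 -0.2]
```

View pics/w29.png

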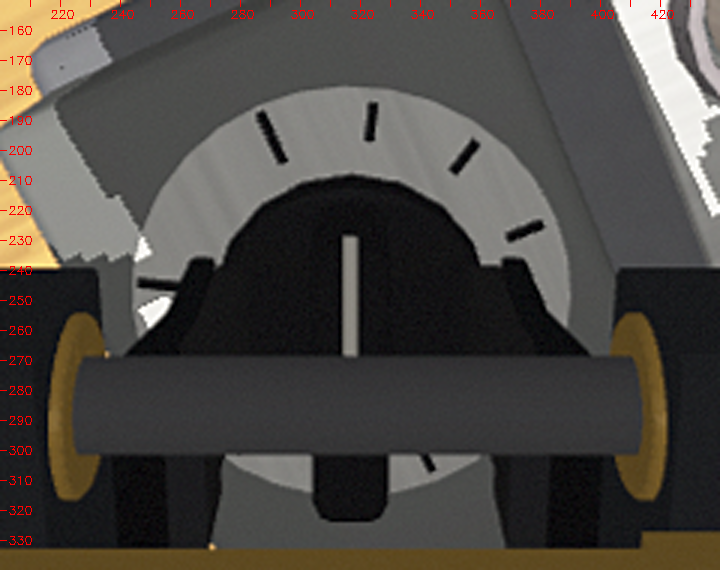

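Emit:
{"name": "step_arm", "arguments": {"increments": [[[-0.002,-0.0005,-0.001],[0,0,0]],[[-0.002,-0.0005,-0.001],[0,0,0]],[[-0.002,-0.0005,-0.001],[0,0,0]],[[-0.002,-0.0005,-0.001],[0,0,0]],[[-0.002,-0.0005,-0.001],[0,0,0]]], "hand": 1, "grip_force": 25}}

```text
time: 33.75
ee_pos: [0.5342, -0.1596, 0.1358]
eef_rot: [0.245, 0.97, 0.0, -0.001]
ft_force: [-1.4, -1.1, 5.9]
width: 0.0118
```

```bash
python3 -c "
from h import *
plan([.5335,-.159,.134],152)
print(r.read_state()['joint_positions'],r.read_state()['torque'])"
```

```text
t 33.75 pos [ 0.5342 -0.1596  0.1358] yaw 151.7 w 0.0118 -> shift [0.0009, 0.0002, 0.0018] rot [-0.0, -0.002, -0.006] F [-1.4 -1.1  5.9]
[ 0.9792824   0.40219441 -0.93662018  1.71187532  0.34405061  1.20535797
  1.03097938] [-0.29942017  0.39604013 -0.04515925]
```

Emit:
{"name": "step_arm", "arguments": {"increments": [[[0,0,0],[0,0,0.14]],[[0,0,0],[0,0,0.28]],[[0,0,0],[0,0,0.42]],[[0,0,0],[0,0,0.56]],[[0,0,0],[0,0,0.7]]]}}

```text
time: 34.25
ee_pos: [0.5342, -0.1596, 0.1359]
eef_rot: [0.565, 0.825, -0.0, -0.001]
ft_force: [1.3, -0.1, -3.8]
width: 0.0117
```

```bash
python3 -c "
from h import *
plan([.534,-.1595,.135],0)
print(r.read_state()['joint_positions'],r.read_state()['torque'])
im,K,E=cam('wrist'); crop(im,200,150,240,190,3,'pics/w30.png')"
```

```text
t 34.25 pos [ 0.5342 -0.1596  0.1359] yaw 111.2 w 0.0117 -> shift [0.0002, -0.0002, 0.0009] rot [-0.002, 0.001, 1.941] F [ 1.3 -0.1 -3.8]
[ 0.88619951  0.36049297 -0.81085497  1.71606002  0.2790616   1.18703551
  0.37157632] [-0.04852407 -0.35790707  0.13412135]
```

View pics/w30.png

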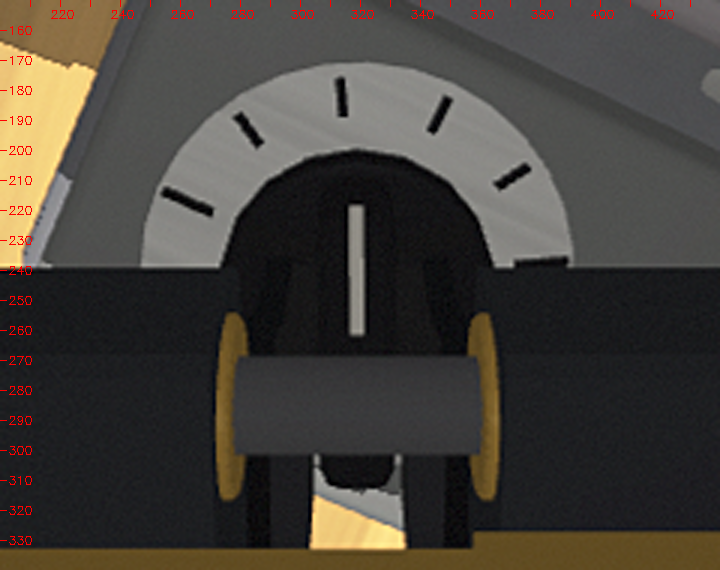

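Emit:
{"name": "step_arm", "arguments": {"increments": [[[0,0,0],[0,0,0.14]],[[0,0,0],[0,0,0.28]],[[0,0,0],[0,0,0.42]],[[0,0,0],[0,0,0.56]],[[0,0,0],[0,0,0.7]]]}}

```text
time: 34.8
ee_pos: [0.5343, -0.1596, 0.1359]
eef_rot: [0.817, 0.577, -0.0, -0.001]
ft_force: [1.7, -0.5, -2.6]
width: 0.0118
```

Emit:
{"name": "step_arm", "arguments": {"increments": [[[0,0,0],[0,0,0.14]],[[0,0,0],[0,0,0.28]],[[0,0,0],[0,0,0.42]],[[0,0,0],[0,0,0.56]],[[0,0,0],[0,0,0.7]]]}}

```text
time: 35.3
ee_pos: [0.5343, -0.1597, 0.1358]
eef_rot: [0.965, 0.261, -0.001, -0.0]
ft_force: [-0.0, -0.2, -3.0]
width: 0.0117
```

```bash
python3 -c "
from h import *
plan([.534,-.1595,.135],0)
print(r.read_state()['joint_positions'],r.read_state()['torque'])"
```

```text
t 35.3 pos [ 0.5343 -0.1597  0.1358] yaw 30.2 w 0.0117 -> shift [-0.0001, -0.0003, 0.0008] rot [-0.001, 0.001, 0.527] F [-0.  -0.2 -3. ]
[ 0.71049221  0.30874171 -0.58962745  1.72478194  0.18478276  1.1653278
 -0.97436395] [-0.17712683 -0.21539408  0.10991618]
```

Emit:
{"name": "step_arm", "arguments": {"increments": [[[0,0,0],[0,0,0.14]],[[0,0,0],[0,0,0.28]],[[0,0,0],[0,0,0.42]],[[0,0,0],[0,0,0.56]],[[0,0,0],[0,0,0.7]]]}}

```text
time: 35.8
ee_pos: [0.5343, -0.1597, 0.1358]
eef_rot: [0.996, -0.088, -0.001, -0.0]
ft_force: [1.1, -0.5, -2.4]
width: 0.0116
```

Emit:
{"name": "step_arm", "arguments": {"increments": [[[0,0,0],[0,0,0.14]],[[0,0,0],[0,0,0.28]],[[0,0,0],[0,0,0.28]]]}}

```text
time: 36.1
ee_pos: [0.5342, -0.1597, 0.1358]
eef_rot: [0.974, -0.226, -0.001, 0.0]
ft_force: [0.0, -0.9, -2.3]
width: 0.0119
```

```bash
python3 -c "
from h import *
plan([.534,-.1595,.135],0)
print(r.read_state()['joint_positions'],r.read_state()['torque'])
im,K,E=cam('wrist'); crop(im,200,150,240,190,3,'pics/w31.png')"
```

```text
t 36.1 pos [ 0.5342 -0.1597  0.1358] yaw -26.1 w 0.0119 -> shift [-0.0003, -0.0001, 0.0008] rot [0.0, 0.001, -0.455] F [ 0.  -0.9 -2.3]
[ 0.59747721  0.28675866 -0.453563    1.73073564  0.13598931  1.1564984
 -1.92100726] [-0.08594125 -0.11968502 -0.05024441]
```

View pics/w31.png

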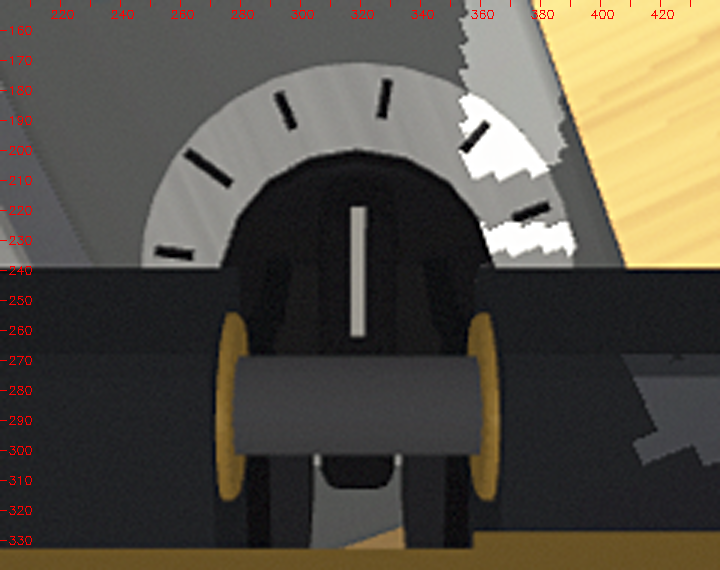

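Emit:
{"name": "step_arm", "arguments": {"increments": [[[0,0,0],[0,0,0]],[[0,0,0],[0,0,0]],[[0,0,-0.03],[0,0,0]],[[0,0,-0.05],[0,0,-0.14]],[[0,0,-0.05],[0,0,-0.28]]], "hand": 0.2}}

```text
time: 36.65
ee_pos: [0.5359, -0.1599, 0.1891]
eef_rot: [0.997, -0.081, 0.002, 0.001]
ft_force: [0.1, -0.7, -0.0]
width: 0.0338
```

Emit:
{"name": "step_arm", "arguments": {"increments": [[[0,0,0],[0,0,-0.14]],[[0,0,0],[0,0,-0.28]],[[0,0,0],[0,0,-0.42]],[[0,0,0],[0,0,-0.56]],[[0,0,0],[0,0,-0.7]]]}}

```text
time: 37.15
ee_pos: [0.5359, -0.1599, 0.1893]
eef_rot: [0.963, 0.27, 0.001, 0.001]
ft_force: [-0.7, 0.0, 0.5]
width: 0.0349
```

Emit:
{"name": "step_arm", "arguments": {"increments": [[[0,0,0],[0,0,-0.14]],[[0,0,0],[0,0,-0.28]],[[0,0,0],[0,0,-0.42]],[[0,0,0],[0,0,-0.56]],[[0,0,0],[0,0,-0.7]]]}}

```text
time: 37.65
ee_pos: [0.536, -0.1599, 0.1895]
eef_rot: [0.81, 0.587, 0.001, 0.002]
ft_force: [0.8, 0.2, 0.3]
width: 0.0347
```

Emit:
{"name": "step_arm", "arguments": {"increments": [[[0,0,0],[0,0,-0.14]],[[0,0,0],[0,0,-0.28]],[[0,0,0],[0,0,-0.42]],[[0,0,0],[0,0,-0.56]],[[0,0,0],[0,0,-0.7]]]}}

```text
time: 38.15
ee_pos: [0.536, -0.1599, 0.1897]
eef_rot: [0.556, 0.831, 0.0, 0.002]
ft_force: [0.3, -0.0, -0.6]
width: 0.0344
```

```bash
python3 -c "
from h import *
plan([.5342,-.1597,.136],154)
print(r.read_state()['joint_positions'],r.read_state()['torque'])"
```

```text
t 38.15 pos [ 0.536  -0.1599  0.1897] yaw 112.4 w 0.0344 -> shift [0.0011, -0.0018, 0.0537] rot [0.002, 0.004, -0.726] F [ 0.3 -0.  -0.6]
[ 0.85328278  0.29293962 -0.76201399  1.6549623   0.21125904  1.27399842
  0.44227454] [ 0.01938483 -0.12940032 -0.01832117]
```

Emit:
{"name": "step_arm", "arguments": {"increments": [[[0.001,-0.002,0],[0,0,-0.14]],[[0.001,-0.002,0],[0,0,-0.28]],[[0.001,-0.002,0],[0,0,-0.42]],[[0.001,-0.002,0],[0.002,0.004,-0.56]],[[0.001,-0.002,0],[0.002,0.004,-0.7]]]}}

```text
time: 38.65
ee_pos: [0.5338, -0.1599, 0.1899]
eef_rot: [0.234, 0.972, -0.0, -0.0]
ft_force: [0.2, 0.5, -0.3]
width: 0.0343
```

```bash
python3 -c "
from h import *
plan([.5342,-.1597,.136],154)
im,K,E=cam('wrist'); crop(im,220,150,200,150,3,'pics/w32.png')"
```

```text
t 38.65 pos [ 0.5338 -0.1599  0.1899] yaw 153.0 w 0.0343 -> shift [-0.0002, 0.0004, 0.0539] rot [-0.0, -0.0, -0.018] F [ 0.2  0.5 -0.3]
```

View pics/w32.png

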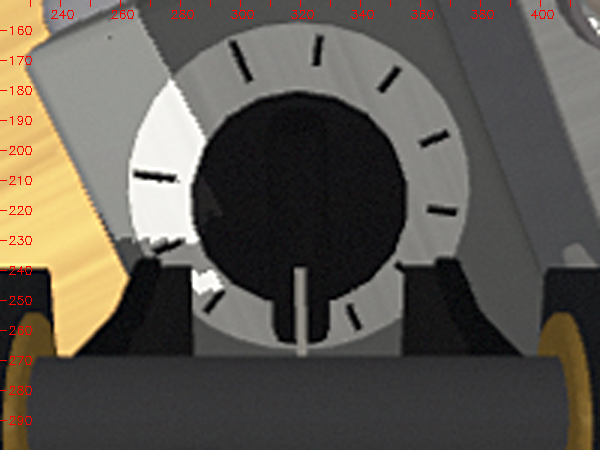

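The wing kept its place and lines up with the jaws, with its pointer now at the other end. I'll descend and regrip.

Emit:
{"name": "step_arm", "arguments": {"increments": [[[0,0,0.025],[0,0,-0.01]],[[0,0,0.052],[0,0,-0.01]],[[0,0,0.053],[0,0,-0.01]]]}}

```text
time: 39.0
ee_pos: [0.5319, -0.1598, 0.1341]
eef_rot: [0.225, 0.974, 0.0, -0.002]
ft_force: [-1.4, -0.1, 0.1]
width: 0.0348
```

Emit:
{"name": "step_arm", "arguments": {"increments": [[[0,0,0],[0,0,0]],[[0,0,0],[0,0,0]],[[0,0,0],[0,0,0]],[[0,0,0],[0,0,0]]], "hand": 1}}

```text
time: 39.4
ee_pos: [0.5329, -0.159, 0.1352]
eef_rot: [0.225, 0.974, 0.001, -0.001]
ft_force: [-0.7, -0.9, 0.0]
width: 0.0119
```

Emit:
{"name": "step_arm", "arguments": {"increments": [[[0,0,0],[0,0,0.14]],[[0,0,0],[0,0,0.28]],[[0,0,0],[0,0,0.42]],[[0,0,0],[0,0,0.56]],[[0,0,0],[0,0,0.7]]]}}

```text
time: 39.9
ee_pos: [0.5335, -0.1584, 0.1352]
eef_rot: [0.548, 0.837, 0.001, -0.001]
ft_force: [4.3, 0.5, -8.4]
width: 0.0118
```

Emit:
{"name": "step_arm", "arguments": {"increments": [[[0,0,0],[0,0,0.14]],[[0,0,0],[0,0,0.28]],[[0,0,0],[0,0,0.42]],[[0,0,0],[0,0,0.56]],[[0,0,0],[0,0,0.7]]]}}

```text
time: 40.4
ee_pos: [0.5345, -0.1583, 0.1352]
eef_rot: [0.803, 0.596, 0.001, -0.001]
ft_force: [7.6, -0.9, -10.2]
width: 0.0117
```

```bash
python3 -c "
from h import *
plan([.5342,-.1597,.136],52)
print(r.read_state()['torque'])
im,K,E=cam('wrist'); crop(im,220,150,200,150,3,'pics/w33.png')"
```

```text
t 40.4 pos [ 0.5345 -0.1583  0.1352] yaw 73.2 w 0.0117 -> shift [-0.0015, 0.0001, -0.0008] rot [-0.0, -0.003, 0.37] F [  7.6  -0.9 -10.2]
[-0.273127   -1.74775268  0.12787932]
```

View pics/w33.png

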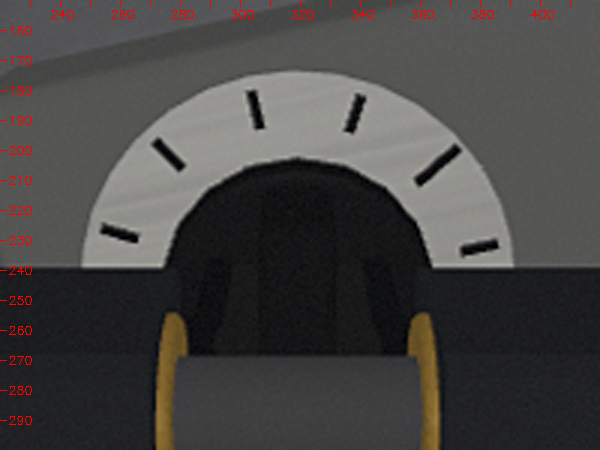

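Emit:
{"name": "step_arm", "arguments": {"increments": [[[-0.001,0,0],[0,0,0.1]],[[-0.001,0,0],[0,0,0.2]],[[-0.001,0,0],[0,0,0.28]],[[-0.001,0,0],[0,0,0.34]],[[-0.001,0,0],[0,0,0.36]]]}}

```text
time: 40.95
ee_pos: [0.5349, -0.1586, 0.1353]
eef_rot: [0.899, 0.438, 0.002, -0.001]
ft_force: [6.7, 0.7, -6.8]
width: 0.0121
```

```bash
python3 -c "
from h import *
plan([.5342,-.1597,.136],52)
print(r.read_state()['torque'])
im,K,E=cam('wrist'); crop(im,220,150,200,150,3,'pics/w34.png')"
```

```text
t 40.95 pos [ 0.5349 -0.1586  0.1353] yaw 52.0 w 0.0121 -> shift [-0.0013, 0.0002, -0.0007] rot [0.0, -0.004, 0.0] F [ 6.7  0.7 -6.8]
[ 0.17851664 -1.29370113  0.58289201]
```

View pics/w34.png

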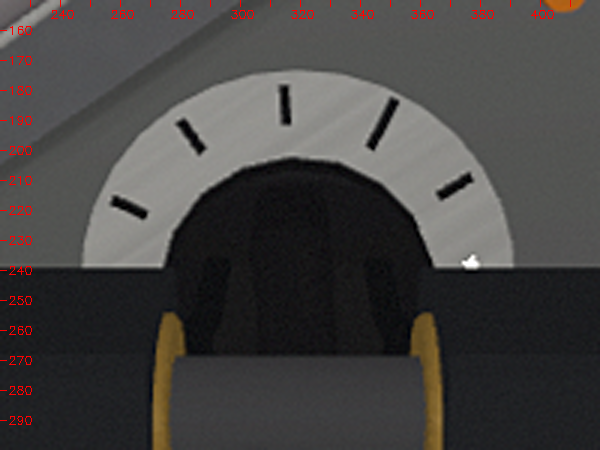

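Torque rose from 0.13 to 0.58 N m at about 302° by yaw, so the timer is at its stop. I'll release it and rise.

Emit:
{"name": "step_arm", "arguments": {"increments": [[[0,0,0],[0,0,0]],[[0,0,0],[0,0,0]],[[0,0,-0.03],[0,0,0]],[[0,0,-0.07],[0,0,0]],[[0,0,-0.11],[0,0,0]]], "hand": 0.2}}

```text
time: 41.5
ee_pos: [0.534, -0.1591, 0.2468]
eef_rot: [0.899, 0.438, 0.002, -0.001]
ft_force: [1.2, -0.0, 0.4]
width: 0.034
```

Emit:
{"name": "step_arm", "arguments": {"increments": [[[-0.04,0,-0.03],[0,0,0]],[[-0.08,0,-0.03],[0,0,0]],[[-0.1,0,-0.03],[0,0,0]],[[-0.1,0,-0.03],[0,0,0]]]}}

```text
time: 41.9
ee_pos: [0.4702, -0.2414, 0.2771]
eef_rot: [0.9, 0.436, 0.001, -0.0]
ft_force: [-0.6, 0.5, -0.8]
width: 0.0345
```

```bash
python3 -c "
from h import *
im,K,E=cam('wrist'); cv2.imwrite('pics/w35.png',im);np.savez('w35.npz',K=K,E=E)
im,K,E=cam('scene'); crop(im,230,150,170,120,4,'pics/s35.png')
im,K,E=cam('top'); cv2.imwrite('pics/t35.png',im)
plan([.5342,-.1597,.136],52)"
```

```text
t 42.05 pos [ 0.4728 -0.2372  0.2767] yaw 52.1 w 0.0344 -> shift [0.0983, 0.0009, 0.1411] rot [-0.0, -0.004, 0.001] F [-0.3  0.1  0.1]
```

View pics/w35.png

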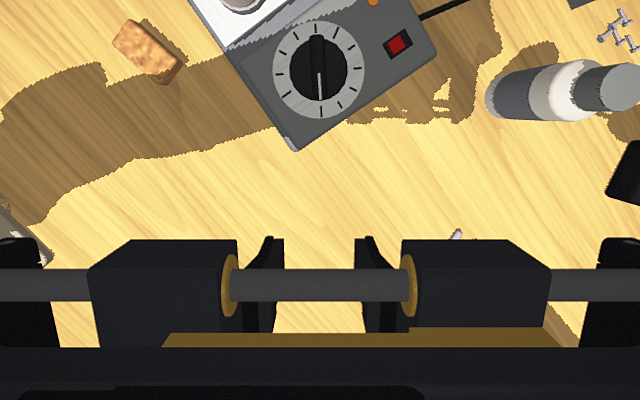

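View pics/s35.png

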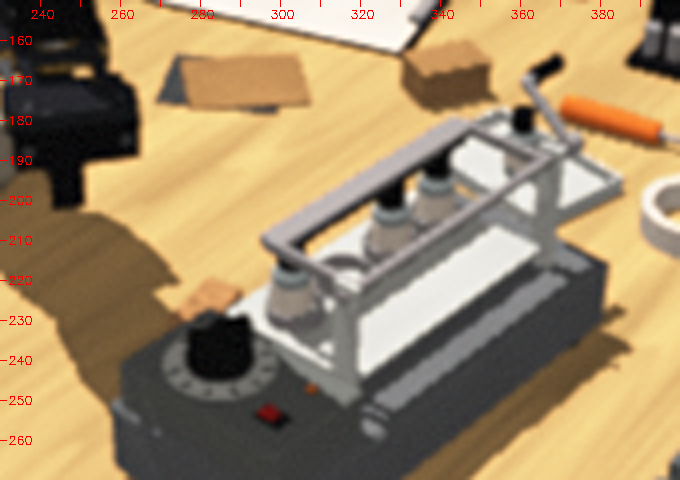

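View pics/t35.png

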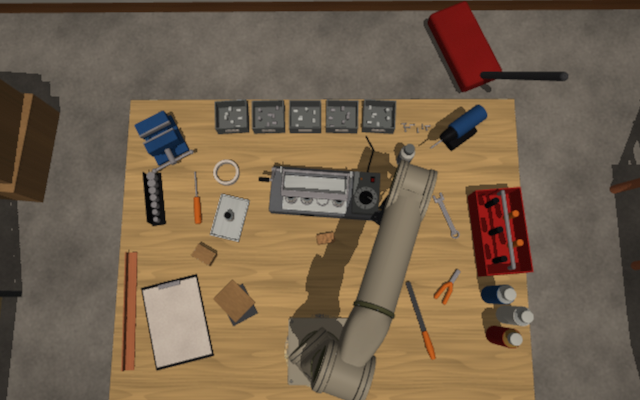

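```bash
python3 -c "
from h import *
im=cv2.imread('pics/w35.png');crop(im,265,10,110,115,6,'pics/w35c.png')"
```

```text
(no output)
```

View pics/w35c.png

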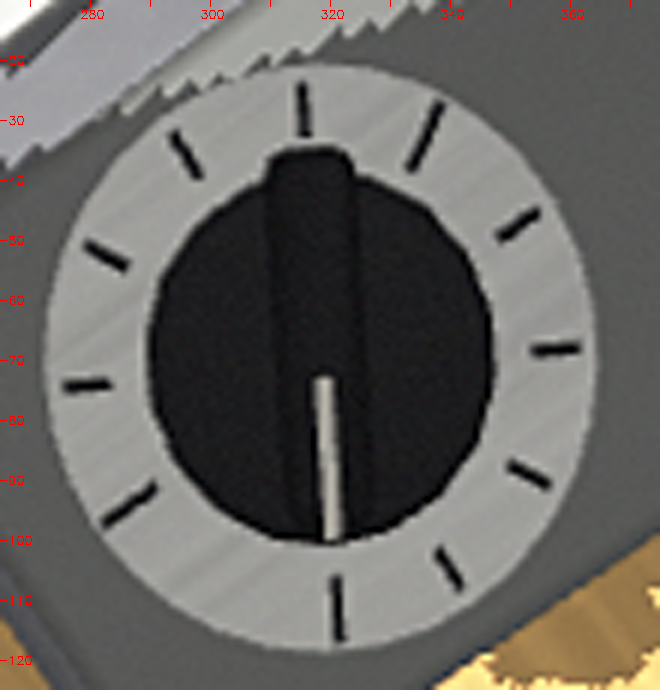

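The pointer lines up with the last dial mark, just before the scale's gap, which is 300°. The bar is still down, all four bottles stand, and nothing else on the bench has moved. I'll hand in.

```bash
python3 -c "
from bench import r
print(r.close_job())"
```

```text
the job is handed in; nothing more can be done
None
```

The job is done and handed in at about 42 s of the 210 s allowed; the hand-in gives no verdict.

**What I did**
- I raised the hold-down bar to its stop with the lever.
- I moved the one mixed bottle from ring 2 to the middle of the tray.
- I stood the three waiting bottles in rings 1, 2 and 4, down on the carriage.
- I lowered the bar fully over the caps, then wound the timer clockwise to its stop in two grips.

**Last checks**
- **Bottles:** all four are standing and released. No waiting bottle was left on the bench, and I never saw one knocked aside.
- **Bar:** it met its stop at about 25 N, and the scene picture put it exactly where it was at the start, before I wound the timer. After winding it still looked down.
- **Timer:** the torque rose to about 0.6 N m at the stop, and after release the pointer sat on the last dial mark, 300°.
- **Other things:** the bystanders looked unmoved and the gripper was clear of everything.

**Disagreements**
- The timer started at about 24°, not at 0.
- My first grip on the mixed bottle met its shoulder instead of its cap, so I regripped it on the body.
- The camera position estimates differed by up to 2–3 mm between views. The bottle in ring 4 sat slightly forward in its ring, but its height and an 8 N contact force showed it was on the floor.

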